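# Couple a tube cradle to the mixer's ball drive and latch it

## Robot

A 6-joint arm with a two-finger parallel gripper is mounted at the origin on the work surface. World frame = base frame: x ahead of the robot, y to its left, z up, the work surface at z = 0. Lengths are in m, angles in rad, forces in N, time in s.
With the tool pointing down it reaches from about 0.225 to 0.875 m from the base axis. Payload 3.4 kg.
Tool frame: the origin (TCP) lies at the very end of the fingers, on their centre line; the grasp point (between the pads) lies manip.pinch_z behind it (manip.pinch_z is the distance from the TCP to the grasp point, in m); z points along the fingers, y is the direction in which the jaws open and shut (so a half turn about z gives the same grasp; the last joint's range is limited). The gripper opens to 85 mm and grips with 20 to 120 N. Pads are 22 mm wide; open, the fingers measure 114 mm over their backs; the gripper's body (76 mm by 85 mm) begins 54 mm behind the grasp point. The pads swing forward as they close: fully open they stand 13 mm farther back than shut.
Start: joints at [-1.467, 0.276, 1.505, -0, 1.361, -0.121], TCP at [0.128, -0.561, 0.231] pointing down, gripper open.
Joint ranges: [-2.89, 2.89], [-0.75, 2.08], [0.22, 2.7], [-1.18, 4.32], [0.11, 2.71], [-2.7, 2.7]. Speed limits (rad/s): [2.57, 2.57, 3.14, 3.14, 3.14, 3.14].

## Interface

Orientations are given as a unit quaternion [w, x, y, z].
In Python, from rig import manip, imaging, workorder gives the robot as it stands.
- The arm moves only by the tool apply_moves, never from a script. Its argument "moves" is one flat list of numbers, 7 for each row, row after row: the finger opening in m, from 0 to 0.0854, then the shift along the tool's x, y, z in m, then the turn, a rotation vector about the tool's x, y, z in rad. In form: [jaw, tx, ty, tz, rx, ry, rz, jaw, tx, ty, tz, rx, ry, rz, ...]. A call has exactly 8 rows; each row shifts and turns the pose as measured when the row begins, along the tool's axes as they then stand; what a row does not reach is not made up. A row lasts 1/12 s, in which the tool goes at most 41.7 mm and 7.16 degrees, less where a joint would pass 70% of its speed; a pose out of reach is approached as far as the arm can. A call with a gripper value outside its range is refused whole. The fingers move at their own pace and stop on an object; "newtons" is the grip in N (left out, the last holds). Time passes only in rows, so rows that do not move let the fingers close, or fill a call up. It gives the time, the measured TCP pose, the force and the opening at its end, in the units of the state.
- manip.get_state(): the state, without advancing time (a new reading comes with each control period).
- imaging.get_image(name): name is "side" or "top"; returns a dict with "image" (480x640x3 uint8, red, green, blue), "range_z" (480x640 float32, m along the optical axis (not along the pixel's ray), 0 where there is no reading), "fx", "fy", "cx", "cy" (pixels), "k1" (the pictures are not rectified: a ray, as slopes to the right and down, at radius r is drawn at 1 + k1 r^2 times it, then the intrinsics apply), "R" (3x3) and "t" (3): a world point X has camera coordinates R X + t. Camera axes: x right, y down, z forward; pixel columns grow to the right and rows downward; lengths in m; the calibration is good to about 2 mm. A picture is of the moment at which its call begins.
- workorder.sign_off(): hands the job in, once; it reports no verdict.
The state is a dict: "clock": time; "qpos": joint angles; "qd": joint speeds; "effort": joint torques, N m; "position": TCP position; "ee_rot": TCP orientation; "contact_force": force on the tool from outside, world axes, zero at the start; "moment": the same for the moment, N m; "width": finger opening in m.
Only numpy, scipy, OpenCV 4.12 (cv2) and the standard library are available. Lean on these libraries where they do the work, as an engineer would, in place of code of your own. Each camera call takes 0.05 s, during which the arm holds its last target.

## Task

Fit the tube cradle onto the ball on top of the tube mixer: lower its socket over the ball and press gently until the ball snaps fully home, the socket block sits upright and flush on the stud and the little pin in its top has popped up, then push the cradle's latch lever all the way down and let go. Never load the mixer's drive with more than 45 newtons, and leave the jar, the tube rack and the carton where they are.

Things in the scene. Friction and masses are not known exactly. Their poses are not given: they have to be found in the camera images.
- mixer: Tube mixer: a white flat case 160 x 160 mm, 40 mm high, fixed to the bench; origin at the centre of its underside, z up. From the middle of its top rises a bare steel drive stud: an 18 mm shaft, a flat round flange 68 mm across, a 15 mm neck and a 28 mm ball whose centre is 22 mm above the flange's top.
- mixer_axis (a point): Centre of the mixer's case top, on the stud's vertical axis. The drive has stopped anywhere in its stroke: the flange's top is 14 to 50 mm above this point (so the ball's top is 50 to 86 mm above it), different each time, not measured: look or feel for it. The stud is rigid: forces rise some 10 N per mm, so come down at 8 mm/s or less.
- hub_center (a point): Centre of the loose tube cradle's socket block: aluminium, 48 x 48 mm, 56 mm high (cradle about 0.4 kg). z up; +x towards the latch lever; to -x, 27 to 60 mm away, a white rack with three blue-capped tubes (64 mm wide, tops 65 mm above the underside). Grip the smooth sides at y = +24 and -24 mm, 5 mm or more above this point: a foot ledge 6 mm high reaches out to y = +32 and -32 mm.
- socket_mouth (a point): Centre of the block's flat underside, 28 mm below its centre: mouth of the socket, 31 mm wide, 38 mm deep. Two sprung catches inside resist the ball with about 4 to 12 N of push (the cradle's weight is not enough); past them the block snaps down until the underside lies flush on the stud's flange, the ball's centre 22 mm above this point. Any yaw on the stud will do.
- seat_pin (a joint): Steel pin 8 mm across in the middle of the block's top, pushed up by the ball: 0 = no ball, about flush (m); about 0.004 when the ball is fully home and the pin stands up 4 mm further.
- latch (a joint): Steel latch lever, hinged on the +x side of the block. 0 = standing up and outwards at 45 degrees, 0.785 = fully down, level (rad). It starts at 0 to 0.2, turns against friction (about 3 to 6 N at the pad), stays where it is left, and swings a pawl under the ball; with the ball not home the pawl jams against it.
- latch_hinge (a point): Lever's hinge line (runs along the block's y), 28.6 mm towards +x from the block's axis and 34 mm above the block's underside. Press the lever 25 to 36 mm beyond the hinge (towards +x), not at its very tip: pressed hard far out it tips the block. Follow its arc about this line; a straight push sticks and slips.
- latch_pad (a point): Middle of the upper face of the lever's thumb pad (22 mm long, 24 mm wide), 36 mm from the hinge; the lever is 47 mm long, 14 mm wide and 5 mm thick, the pad 6 mm. When the lever is down the pad's upper face is 37 mm above the block's underside and its middle 65 mm from the block's axis.
- reagent: Bystander: a jar 44 mm across, 75 mm high; origin at the centre of its underside.
- tube_rack: Bystander: a blue rack 60 x 130 x 68 mm; origin at the centre of its underside.
- swab_box: Bystander: a carton 70 x 110 x 35 mm; origin at the centre of its underside.
There are look-alikes about, which are no part of the job. What is meant by the mixer is not orange, and is the larger of those in its own colour.

How it is judged:
By the outcome, as a careful person would: the job done as asked, in the order asked, and still so for the second after the job is handed in, with the robot touching nothing.
It also fails if it takes over 64 s, if anything falls off the work surface, if the arm or the gripper's body presses on something with over 40 N, if the wrist force passes 120 N, or if a joint passes its speed limit or range.

## Working session

There is one attempt and no reset: what is moved stays moved. The work goes in short steps, Python scripts to look and compute and a tool call to move; the robot and the scene stay as the last step left them, time stands still between calls to the robot, and variables do not carry over. Pictures are saved under pics/ and viewed, and the job is handed in when it is done.

Besides the shell and the picture viewer there is one more tool, called by a JSON object that holds its "op" and its "data", one argument or row to a line. apply_moves: Moves the arm, as the interface text tells. Its arguments: {"type":"object","properties":{"moves":{"type":"array"},"newtons":{"type":"number"}},"required":["moves"]}

```bash
ls; mkdir -p pics
cat > h.py <<'E'
import numpy as np, cv2
from rig import manip, imaging, workorder
def grab(n,tag):
    d=imaging.get_image(n); np.savez(f'{tag}.npz',**d); cv2.imwrite(f'pics/{tag}.png',d['image'][:,:,::-1]); return d
def world(d):
    v,u=np.mgrid[0:480,0:640].astype(float)
    x=(u-d['cx'])/d['fx'];y=(v-d['cy'])/d['fy'];k=float(d['k1'])
    rd=np.hypot(x,y); r=rd.copy()
    for _ in range(30): r=rd/(1+k*r*r)
    s=1/(1+k*r*r); z=d['range_z']
    P=np.stack([x*s*z,y*s*z,z],-1)
    return (P-d['t'])@d['R']
def proj(d,X):
    c=d['R']@np.array(X)+d['t'];x,y=c[0]/c[2],c[1]/c[2];f=1+float(d['k1'])*(x*x+y*y)
    return d['fx']*x*f+d['cx'],d['fy']*y*f+d['cy']
E
python3 - <<'E'
from h import *
print(manip.get_state(), manip.pinch_z)
for n in('top','side'):
    d=grab(n,n+'0'); print(n,d['R'],d['t'],d['fx'],d['k1'])
E
```

```text
pics
{'clock': 0.0, 'qpos': array([-1.46700262e+00,  2.76601874e-01,  1.50614322e+00, -4.48640535e-06,
        1.36067708e+00, -1.20994646e-01]), 'qd': array([ 0.00096892, -0.00048495, -0.00014175, -0.00048529,  0.00051899,
       -0.00016012]), 'effort': array([ 3.53009113e-03, -4.16767251e+01, -2.45804018e+01, -1.58329635e-04,
        1.09591315e-02, -4.70837662e-06]), 'position': array([ 0.1281089 , -0.5600085 ,  0.23043176]), 'ee_rot': array([-9.14746142e-04,  9.93689952e-01,  1.12158110e-01,  5.67392180e-06]), 'contact_force': array([-0.52172198, -0.00537386,  0.32775893]), 'moment': array([-0.03831665,  0.0457696 ,  0.03113502]), 'width': 0.08553820420441346} 0.0187
top [[-0.019485   -0.99980929  0.0013113 ]
 [-0.98294304  0.01891638 -0.18293482]
 [ 0.18287513 -0.00485342 -0.98312417]] [-0.11818763  0.54316691  1.07233179] 470.342763832807 -0.038801789758514685
side [[-0.99901311 -0.04147908  0.01588367]
 [-0.03670533  0.56961659 -0.82109053]
 [ 0.02501048 -0.82086322 -0.57057695]] [0.52638022 0.14870196 1.28031363] 500.56589636729836 -0.12333430097371394
```

View pics/top0.png

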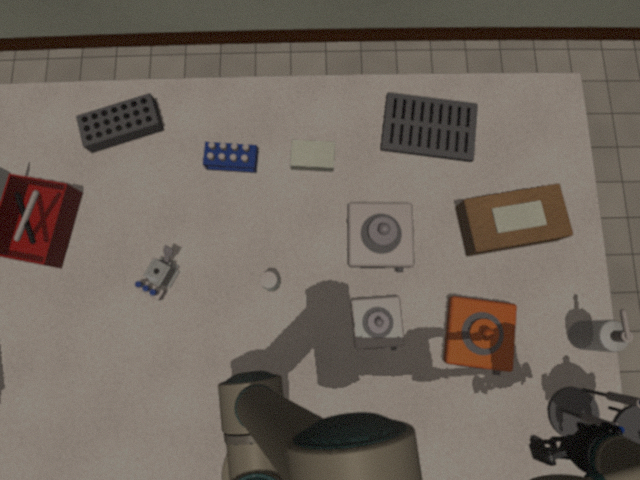

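View pics/side0.png

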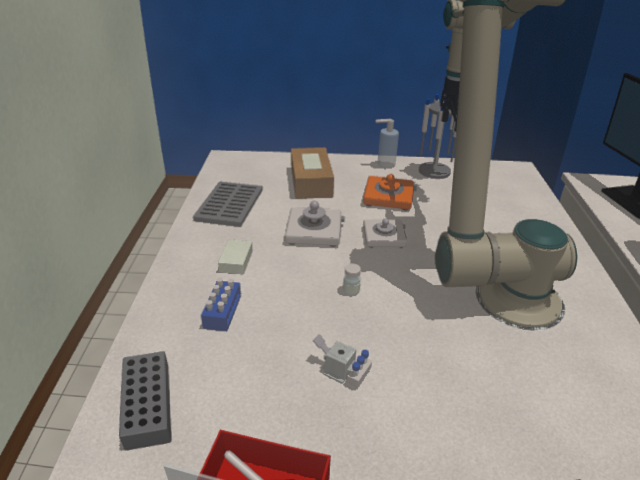

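The top view shows the larger white mixer at about (381,235), with a smaller white look-alike at (377,322) and the orange one at (482,333). The cradle is at about (158,272), with its lever towards (172,248) and its tubes towards (148,288). The jar is at (271,279). Next I'll measure these.

```bash
cat > m.py <<'E'
from h import *
def load(t): return dict(np.load(t+'.npz'))
for t in('top0','side0'):
    d=load(t); W=world(d)
    print(t)
    if t=='top0':
        u0,u1,v0,v1=120,200,230,310
        print('cradle px',[ (p,np.round(W[p[1],p[0]],3)) for p in [(158,272),(172,248),(155,265),(163,280)]])
        print('ball',[ (p,np.round(W[p[1],p[0]],4)) for p in [(383,229),(382,232),(395,245),(370,235),(390,245),(355,210),(405,260)]])
    d['image']; 
    def crop(c,s,name):
        u,v=c; im=d['image'][v-s:v+s,u-s:u+s,::-1]; cv2.imwrite(f'pics/{name}.png',cv2.resize(im,(560,560),interpolation=cv2.INTER_CUBIC))
    crop((158,270) if t=='top0' else (342,357),40,t+'_cr'); crop((381,235) if t=='top0' else (315,222),42,t+'_mx')
a=[cv2.resize(cv2.imread(f'pics/{t}.png'),(400,400)) for t in('top0_cr','side0_cr')]
cv2.imwrite('pics/c1.png',np.hstack(a))
a=[cv2.resize(cv2.imread(f'pics/{t}.png'),(400,400)) for t in('top0_mx','side0_mx')]
cv2.imwrite('pics/c2.png',np.hstack(a))
E
python3 m.py
```

```text
top0
cradle px [((158, 272), array([0.469, 0.252, 0.054])), ((172, 248), array([ 0.535,  0.238, -0.001])), ((155, 265), array([0.485, 0.258, 0.058])), ((163, 280), array([0.45, 0.24, 0.05]))]
ball [((383, 229), array([ 0.551 , -0.2754,  0.1059])), ((382, 232), array([ 0.5439, -0.2727,  0.1066])), ((395, 245), array([ 0.5248, -0.3122,  0.0392])), ((370, 235), array([ 0.5444, -0.2493,  0.0707])), ((390, 245), array([ 0.5243, -0.2995,  0.0436])), ((355, 210), array([ 0.6136, -0.2189,  0.0381])), ((405, 260), array([ 0.4881, -0.3346,  0.0381]))]
side0
```

```bash
cat > m2.py <<'E'
from h import *
def load(t): return dict(np.load(t+'.npz'))
# table plane check + cradle and mixer points fused
for t in('top0','side0'):
    d=load(t); W=world(d)
    ok=d['range_z']>0
    tab=ok&(abs(W[...,2])<.01)
    print(t,'table z med',np.median(W[...,2][tab]))
    if t=='top0':
        c=W[272,158]; m=W[235,381]
    for nm,cc,R in(('cr',c,.1),('mx',m,.12)):
        s=ok&(np.hypot(W[...,0]-cc[0],W[...,1]-cc[1])<R)&(W[...,2]>.02)
        P=W[s]; print(nm,len(P)); 
        h,e=np.histogram(P[:,2],bins=np.arange(.02,.16,.004)); print([(round(x,3),int(n)) for x,n in zip(e,h) if n])
        np.savez(f'{t}_{nm}_pts.npz',P=P,C=d['image'][s])
E
python3 m2.py
```

```text
top0 table z med -0.0007768823994597255
cr 1048
[(np.float64(0.02), 21), (np.float64(0.024), 26), (np.float64(0.028), 123), (np.float64(0.032), 120), (np.float64(0.036), 45), (np.float64(0.04), 38), (np.float64(0.044), 35), (np.float64(0.048), 63), (np.float64(0.052), 282), (np.float64(0.056), 144), (np.float64(0.06), 97), (np.float64(0.064), 50), (np.float64(0.068), 4)]
mx 4285
[(np.float64(0.02), 32), (np.float64(0.024), 18), (np.float64(0.028), 64), (np.float64(0.032), 320), (np.float64(0.036), 1998), (np.float64(0.04), 1158), (np.float64(0.044), 47), (np.float64(0.064), 14), (np.float64(0.068), 265), (np.float64(0.072), 241), (np.float64(0.076), 12), (np.float64(0.088), 2), (np.float64(0.092), 8), (np.float64(0.096), 17), (np.float64(0.1), 33), (np.float64(0.104), 48), (np.float64(0.108), 8)]
side0 table z med -0.001979763693422801
cr 1342
[(np.float64(0.02), 64), (np.float64(0.024), 69), (np.float64(0.028), 161), (np.float64(0.032), 126), (np.float64(0.036), 76), (np.float64(0.04), 52), (np.float64(0.044), 85), (np.float64(0.048), 117), (np.float64(0.052), 337), (np.float64(0.056), 95), (np.float64(0.06), 119), (np.float64(0.064), 41)]
mx 1844
[(np.float64(0.02), 66), (np.float64(0.024), 72), (np.float64(0.028), 87), (np.float64(0.032), 232), (np.float64(0.036), 883), (np.float64(0.04), 211), (np.float64(0.044), 7), (np.float64(0.048), 3), (np.float64(0.064), 24), (np.float64(0.068), 132), (np.float64(0.072), 47), (np.float64(0.076), 9), (np.float64(0.08), 3), (np.float64(0.084), 4), (np.float64(0.088), 8), (np.float64(0.092), 13), (np.float64(0.096), 13), (np.float64(0.1), 17), (np.float64(0.104), 13)]
```

View pics/c1.png

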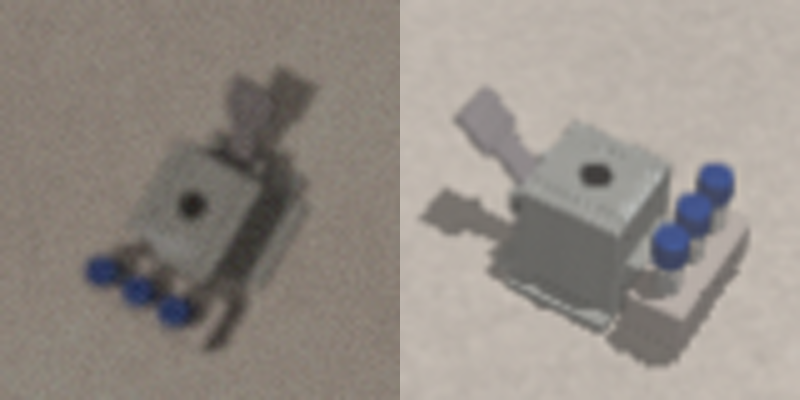

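View pics/c2.png

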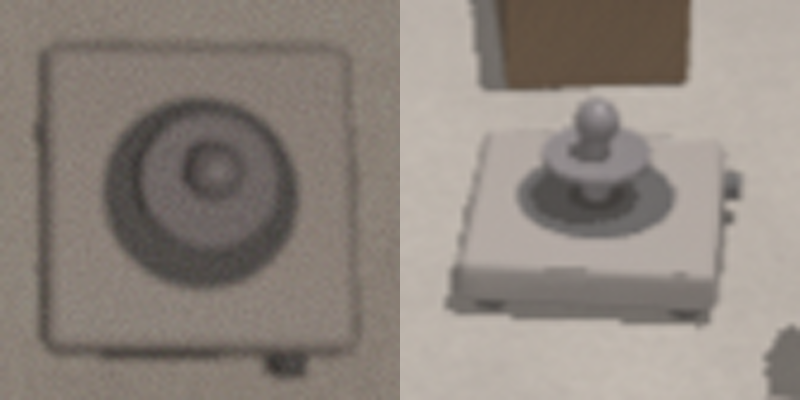

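Crops: the cradle stands upright with a dark pin in its top and the lever up. The mixer's flange and ball are clear, with the flange's top near z≈0.071. Next I'll fit both.

```bash
cat > m3.py <<'E'
from h import *
from scipy.optimize import least_squares
for t in('top0','side0'):
    d=dict(np.load(t+'.npz')); W=world(d)
    A=np.load(f'{t}_cr_pts.npz'); P=A['P'];C=A['C'].astype(int)
    blue=C[:,2]>C[:,0]+30
    top=(P[:,2]>.051)&(P[:,2]<.059)&~blue
    r=cv2.minAreaRect(P[top][:,:2].astype(np.float32)*1000); print(t,'top rect mm',r, np.median(P[top],0))
    print(' blue mean',P[blue].mean(0))
    L=(P[:,2]>.059)&~blue; print(' lever',P[L].mean(0),P[L][:,2].max(),len(P[L]))
    A=np.load(f'{t}_mx_pts.npz'); P=A['P']
    ball=(P[:,2]>.092)
    f=lambda q: np.linalg.norm(P[ball]-q,axis=1)-.014
    s=least_squares(f,[.545,-.274,.093],loss='soft_l1',f_scale=.002); print(' ball',s.x,ball.sum())
    fl=(P[:,2]>.066)&(P[:,2]<.078); q=P[fl]; r=cv2.minEnclosingCircle(q[:,:2].astype(np.float32)*1000); print(' flange',np.median(q,0),r)
    cs=(P[:,2]>.034)&(P[:,2]<.044); q=P[cs]; print(' case',cv2.minAreaRect(q[:,:2].astype(np.float32)*1000),np.median(q[:,2]))
    # pin pixel
    u,v=(158,272) if t=='top0' else (342,353)
    g=cv2.cvtColor(d['image'],cv2.COLOR_RGB2GRAY)[v-8:v+8,u-8:u+8].astype(float); 
    w=np.clip(g.min()+35-g,0,None); yy,xx=np.mgrid[v-8:v+8,u-8:u+8]; 
    pu,pv=(xx*w).sum()/w.sum(),(yy*w).sum()/w.sum()
    X=[(d_) for d_ in [0]]
    # ray to z=.056
    f=lambda xy: np.array(proj(d,[xy[0],xy[1],.056]))-[pu,pv]
    print(' pin px',pu,pv,least_squares(f,[.47,.25],x_scale=.01).x)
E
python3 m3.py
```

```text
top0 top rect mm ((470.8772277832031, 255.9978790283203), (50.04336166381836, 106.19705963134766), 62.590049743652344) [0.47185616 0.25434783 0.05484807]
 blue mean [0.43100778 0.27749017 0.06281153]
 lever [0.47747573 0.25161678 0.06326816] 0.0710886846161327 111
 ball [ 0.55387753 -0.27872505  0.09415407] 114
 flange [ 0.54916359 -0.2765185   0.07186125] ((553.908203125, -278.6628112792969), 34.12458038330078)
 case ((547.7266235351562, -278.6512756347656), (158.0288848876953, 168.34725952148438), 88.24798583984375) 0.03906516205708419
 pin px 156.81558441558442 271.3168831168831 [0.46990232 0.25381445]
side0 top rect mm ((474.75921630859375, 257.43450927734375), (51.5800666809082, 116.1307373046875), 59.488651275634766) [0.47242663 0.25835158 0.0538859 ]
 blue mean [0.43061772 0.28408845 0.06161742]
 lever [0.50044616 0.24332272 0.06272282] 0.0667869646097299 65
 ball [ 0.55516639 -0.27626076  0.09292056] 56
 flange [ 0.55521667 -0.26875238  0.07085763] ((555.6448974609375, -276.9841613769531), 36.55283737182617)
 case ((554.783935546875, -274.1654968261719), (162.5220489501953, 159.79347229003906), 88.71561431884766) 0.03826056651630335
 pin px 340.8075471698113 351.5377358490566 [0.47077016 0.25942124]
```

Run:
```python
from h import *
a=[]
for t,c in(('top0',(158,270)),('side0',(340,354))):
    im=cv2.imread(f'pics/{t}.png'); u,v=c; s=25
    x=cv2.convertScaleAbs(cv2.resize(im[v-s:v+s,u-s:u+s],(400,400),interpolation=cv2.INTER_CUBIC),alpha=1.4)
    for k in range(0,50,10): cv2.putText(x,str(u-s+k),(k*8,10),0,.35,(0,0,255));cv2.putText(x,str(v-s+k),(0,k*8+10),0,.35,(0,0,255)); cv2.line(x,(k*8,0),(k*8,400),(0,0,255),1);cv2.line(x,(0,k*8),(400,k*8),(0,0,255),1)
    a.append(x)
cv2.imwrite('pics/c3.png',np.hstack(a))
```

```text
(no output)
```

View pics/c3.png

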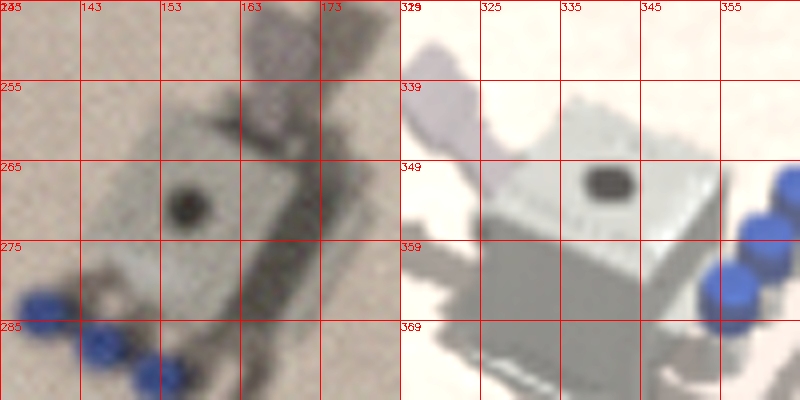

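The crops show the block's top corners. In the top view they are about (155,259), (170,266), (160,286) and (145,276), with the pin at (156.4,270.9). In the side view they are about (336.5,341), (355,350.5), (345.6,364) and (326,355), with the pin at (341,352).

```bash
cat > m4.py <<'E'
from h import *
from scipy.optimize import least_squares
K={'top0':([(154.9,259.4),(170.3,266),(160.3,285.6),(144.9,276.3)],(156.4,270.9)),
'side0':([(336.5,341.3),(355.3,350.5),(345.6,364.3),(325.9,354.6)],(341.1,352))}
def un(d,p,z):
    return least_squares(lambda q:np.array(proj(d,[q[0],q[1],z]))-p,[.47,.25],x_scale=.01).x
for t in K:
  d=dict(np.load(t+'.npz')); zb=-.0008 if t=='top0' else -.002
  for z in(.056,.056+zb):
    Q=np.array([un(d,p,z) for p in K[t][0]]); pin=un(d,K[t][1],z)
    S=np.array([[.024,.024],[.024,-.024],[-.024,-.024],[-.024,.024]])
    best=None
    for perm in range(4):
      for sg in(1,-1):
        Qp=np.roll(Q,perm,0)[::sg]
        def f(q):
            c,s=np.cos(q[2]),np.sin(q[2]); return ((S@np.array([[c,s],[-s,c]]))+q[:2]-Qp).ravel()
        r=least_squares(f,[.47,.255,-.52],x_scale=[.01,.01,.1])
        if abs(r.x[2]+.52)<.6 and (best is None or r.cost<best.cost): best=r
    print(t,z,'centre',best.x[:2],'yaw',np.degrees(best.x[2]),'rms',np.sqrt(2*best.cost/8),'pin',pin)
  # blue cap line
  A=np.load(f'{t}_cr_pts.npz');P=A['P'];C=A['C'].astype(int);b=C[:,2]>C[:,0]+30
  D=P[b][:,:2]-P[b][:,:2].mean(0);v=np.linalg.svd(D)[2][0]; print('cap line deg',np.degrees(np.arctan2(v[1],v[0])))
  # ball top/silhouette: ball pixel by projecting fit
  print('ball proj',proj(d,[.5545,-.2775,.093]))
E
python3 m4.py
```

```text
top0 0.056 centre [0.46875224 0.2519154 ] yaw -27.324019809731798 rms 0.0023498102343413973 pin [0.47090677 0.25484284]
top0 0.0552 centre [0.46884935 0.25218879] yaw -27.324018594797035 rms 0.0023407215791853117 pin [0.47100545 0.25511837]
cap line deg -119.42006676897371
ball proj (np.float64(383.103149993708), np.float64(228.6361111540497))
side0 0.056 centre [0.47074313 0.26226181] yaw -29.67932160565869 rms 0.001366600554472683 pin [0.47014567 0.26069658]
side0 0.054 centre [0.47067068 0.2604202 ] yaw -29.679320271652994 rms 0.0013264909912836746 pin [0.4700717  0.25885099]
cap line deg 61.067516394600815
ball proj (np.float64(313.8952414947623), np.float64(204.642723926672))
```

```bash
cat > plan.py <<'E'
from h import *
from scipy.spatial.transform import Rotation as R, Slerp
def Rt(phi,tilt=0):
    # tool x at azimuth phi(deg), z down; then tilt(deg): rotate about block y so that tool z leans towards -tool x azimuth (outward=+block x when phi=yaw+180)
    a=np.radians(phi); X=np.array([np.cos(a),np.sin(a),0]); Z=np.array([0,0,-1.]); Y=np.cross(Z,X)
    B=np.stack([X,Y,Z],1); t=np.radians(tilt)
    return R.from_matrix(B)*R.from_rotvec([0,-t,0])
def cur():
    s=manip.get_state(); w,x,y,z=s['ee_rot']; return s,np.array(s['position']),R.from_quat([x,y,z,w])
def show():
    s,p,r=cur(); M=r.as_matrix(); print('t%.2f'%s['clock'],'p',np.round(p,4),'phi %.2f'%np.degrees(np.arctan2(M[1,0],M[0,0])),'z',np.round(M[:,2],3),'F',np.round(s['contact_force'],1),'M',np.round(s['moment'],2),'w %.4f'%s['width'],'q',np.round(s['qpos'],2))
def rows(target,Rtar,n=8,jaw=.085,hold=0,maxmm=40,maxdeg=7):
    s,p,r=cur(); target=np.array(target); out=[]
    for i in range(n-hold):
        k=n-hold-i
        rv=(r.inv()*Rtar).as_rotvec(); st=min(1/k,np.radians(maxdeg)/max(np.linalg.norm(rv),1e-9))*rv
        d=(target-p); dl=d*min(1/k,maxmm/1000/max(np.linalg.norm(d),1e-9)); tl=np.round(r.inv().apply(dl),4); st=np.round(st,3)
        out.append([jaw,*tl,*st]); p=p+r.apply(tl); r=r*R.from_rotvec(st)
    out+=[[jaw,0,0,0,0,0,0]]*hold
    print('[',', '.join(','.join('%g'%(v+0) for v in o) for o in out),'] end',np.round(p,4),'left deg',np.round(np.degrees((r.inv()*Rtar).magnitude()),1))
E
python3 - <<'E'
from plan import *
show(); rows([.470,.2565,.18],Rt(151))
E
```

```text
t0.10 p [ 0.1281 -0.56    0.2305] phi 12.88 z [-0.     0.002 -1.   ] F [-0.4  0.2  0.2] M [-0.    0.    0.01] w 0.0853 q [-1.47  0.28  1.51 -0.    1.36 -0.12]
[ 0.085,0.0232,-0.0325,0.0023,0,0,-0.122, 0.085,0.027,-0.0294,0.0023,0,0,-0.122, 0.085,0.0304,-0.0259,0.0023,0,0,-0.122, 0.085,0.0333,-0.022,0.0023,0,0,-0.122, 0.085,0.0358,-0.0178,0.0023,0,0,-0.122, 0.085,0.0377,-0.0133,0.0024,0,0,-0.122, 0.085,0.039,-0.0086,0.0023,0,0,-0.122, 0.085,0.0397,-0.0038,0.0024,0,0,-0.122 ] end [ 0.2514 -0.2653  0.2124] left deg 82.2
```

{"op": "apply_moves", "data": {
  "moves": [0.085,0.023,-0.0325,0.001,0,0,-0.122,0.085,0.027,-0.0295,0.001,0,0,-0.122,0.085,0.03,-0.026,0.001,0,0,-0.122,0.085,0.033,-0.022,0.001,0,0,-0.122,0.085,0.036,-0.018,0.001,0,0,-0.122,0.085,0.0375,-0.013,0.001,0,0,-0.122,0.085,0.039,-0.0085,0.001,0,0,-0.122,0.085,0.0395,-0.004,0.001,0,0,-0.122]
}}

```text
clock: 0.77
position: [0.2466, -0.2603, 0.2165]
ee_rot: [-0.002, 0.819, 0.574, 0.0]
contact_force: [1.0, -0.3, 0.2]
width: 0.0849
```

Run:
```python
from plan import *
show(); rows([.470,.2565,.15],Rt(151))
```

```text
t0.77 p [ 0.2466 -0.2603  0.2165] phi 70.04 z [-0.002  0.004 -1.   ] F [ 1.  -0.3  0.2] M [-0.02 -0.11 -0.01] w 0.0849 q [-1.01 -0.05  1.93  0.    1.27 -0.66]
[ 0.085,0.0396,0.0024,0.0048,0,0,-0.122, 0.085,0.0391,0.0072,0.0048,0,0,-0.122, 0.085,0.0379,0.0119,0.0048,0,0,-0.122, 0.085,0.0362,0.0164,0.0048,0,-0.001,-0.122, 0.085,0.0339,0.0207,0.0048,0,0,-0.122, 0.085,0.0311,0.0247,0.0047,0,-0.001,-0.122, 0.085,0.0279,0.0283,0.0047,0,0,-0.122, 0.085,0.0243,0.0314,0.0047,0,-0.001,-0.122 ] end [0.3727 0.0314 0.179 ] left deg 25.0
```

Tracking is good.

{"op": "apply_moves", "data": {
  "moves": [0.085,0.0395,0.0025,0.004,0,0,-0.122,0.085,0.039,0.007,0.004,0,0,-0.122,0.085,0.038,0.012,0.004,0,0,-0.122,0.085,0.036,0.0165,0.004,0,0,-0.122,0.085,0.034,0.0205,0.004,0,0,-0.122,0.085,0.031,0.0245,0.004,0,0,-0.122,0.085,0.028,0.028,0.004,0,0,-0.122,0.085,0.0245,0.0315,0.004,0,0,-0.122]
}}

```text
clock: 1.43
position: [0.3684, 0.048, 0.1845]
ee_rot: [0.001, 0.443, 0.897, 0.001]
contact_force: [0.4, -0.6, -0.3]
width: 0.0849
```

Run:
```python
from plan import *
show(); rows([.4705,.2567,.14],Rt(151))
```

```text
t1.43 p [0.3684 0.048  0.1845] phi 127.43 z [ 0.003  0.001 -1.   ] F [ 0.4 -0.6 -0.3] M [-0.01 -0.06  0.03] w 0.0849 q [-0.06 -0.    1.97  0.    1.17 -0.71]
[ 0.085,0.013,0.026,0.0056,0,0,-0.051, 0.085,0.0116,0.0266,0.0056,0,0,-0.051, 0.085,0.0103,0.0272,0.0056,0,0,-0.052, 0.085,0.0088,0.0276,0.0056,0.001,0,-0.051, 0.085,0.0074,0.0281,0.0056,0,0,-0.052, 0.085,0.0059,0.0284,0.0056,0.001,0.001,-0.051, 0.085,0.0045,0.0287,0.0056,0,0,-0.052, 0.085,0.003,0.0289,0.0057,0.001,0.001,-0.051 ] end [0.4705 0.2567 0.14  ] left deg 0.0
```

{"op": "apply_moves", "data": {
  "moves": [0.085,0.013,0.026,0.0055,0,0,-0.051,0.085,0.0115,0.0265,0.0055,0,0,-0.051,0.085,0.0105,0.027,0.0055,0,0,-0.052,0.085,0.009,0.0275,0.0055,0,0,-0.051,0.085,0.0075,0.028,0.0055,0,0,-0.052,0.085,0.006,0.0285,0.0055,0,0,-0.051,0.085,0.0045,0.0285,0.0055,0,0,-0.052,0.085,0.003,0.029,0.0055,0,0,-0.051]
}}

```text
clock: 2.1
position: [0.4662, 0.274, 0.1371]
ee_rot: [0.0, 0.234, 0.972, 0.0]
contact_force: [0.9, 0.0, 1.5]
width: 0.085
```

Run:
```python
from plan import *
show(); grab('top','top1'); grab('side','side1'); show(); rows([.4705,.2567,.022],Rt(151))
a=[]
for t,c in(('top1',(158,270)),('side1',(340,330))):
    im=cv2.imread(f'pics/{t}.png'); u,v=c; s=50
    a.append(cv2.resize(im[v-s:v+s,u-s:u+s],(400,400),interpolation=cv2.INTER_CUBIC))
cv2.imwrite('pics/c4.png',np.hstack(a))
```

```text
t2.10 p [0.4662 0.274  0.1371] phi 152.93 z [ 0.001 -0.    -1.   ] F [0.9 0.  1.5] M [-0.04 -0.01  0.03] w 0.0850 q [ 0.4   0.3   1.73 -0.    1.12 -0.7 ]
t2.20 p [0.4677 0.2762 0.1364] phi 152.95 z [ 0.002  0.002 -1.   ] F [-1.2 -0.9  0.2] M [-0.04 -0.    0.06] w 0.0849 q [ 0.4   0.3   1.72  0.    1.12 -0.69]
[ 0.085,-0.0014,-0.002,0.0143,0,0,0.004, 0.085,-0.0014,-0.0021,0.0143,0,0,0.004, 0.085,-0.0014,-0.002,0.0143,0,0,0.004, 0.085,-0.0014,-0.002,0.0143,0.001,0,0.004, 0.085,-0.0015,-0.002,0.0143,0,0,0.005, 0.085,-0.0015,-0.002,0.0143,0.001,0,0.004, 0.085,-0.0014,-0.002,0.0143,0,0,0.005, 0.085,-0.0015,-0.002,0.0143,0.001,0.001,0.004 ] end [0.4705 0.2567 0.022 ] left deg 0.0
```

View pics/c4.png

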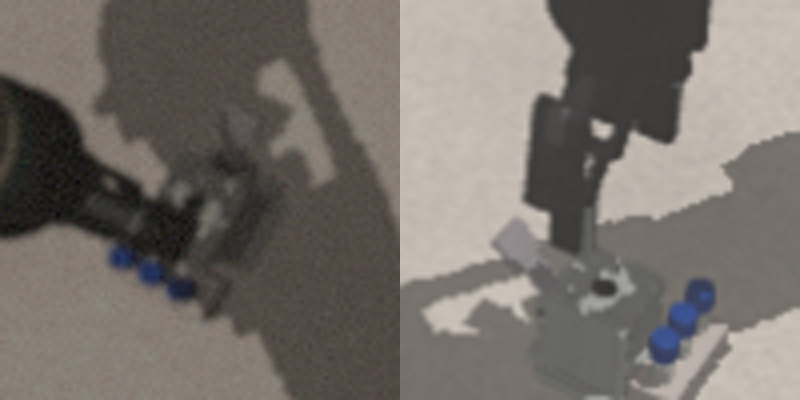

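The gripper hovers beside the cradle, overshot about 2 cm in +y. I'll correct the lateral position before descending.

{"op": "apply_moves", "data": {
  "moves": [0.085,-0.006,-0.008,0.003,0,0,0.017,0.085,-0.0055,-0.008,0.005,0,0,0.017,0.085,0,0,0.005,0,0,0,0.085,0,0,0.004,0,0,0,0.085,0,0,0.004,0,0,0,0.085,0,0,0.003,0,0,0,0.085,0,0,0,0,0,0,0.085,0,0,0,0,0,0]
}}

```text
clock: 2.87
position: [0.4673, 0.2492, 0.1089]
ee_rot: [-0.001, 0.255, 0.967, -0.001]
contact_force: [-0.3, 1.0, 0.3]
width: 0.0849
```

Run:
```python
from plan import *
show(); rows([.4705,.2567,.0225],Rt(151))
```

```text
t2.87 p [0.4673 0.2492 0.1089] phi 150.48 z [-0.004 -0.002 -1.   ] F [-0.3  1.   0.3] M [-0.   -0.04 -0.01] w 0.0849 q [ 0.36  0.31  1.78 -0.    1.05 -0.7 ]
[ 0.085,0.0001,0.001,0.0108,0,0,-0.001, 0.085,0.0001,0.0011,0.0108,0,0,-0.001, 0.085,0.0001,0.001,0.0108,-0.001,0,-0.001, 0.085,0.0001,0.001,0.0108,0,0,-0.001, 0.085,0.0001,0.0011,0.0108,-0.001,-0.001,-0.001, 0.085,0.0001,0.001,0.0108,0,0,-0.001, 0.085,0.0001,0.0011,0.0108,-0.001,-0.001,-0.002, 0.085,0,0.001,0.0107,0,0,-0.001 ] end [0.4705 0.2567 0.0225] left deg 0.0
```

{"op": "apply_moves", "data": {
  "moves": [0.085,0,0.004,0.004,0,0,0,0.085,0,0.003,0.008,0,0,0,0.085,0,0,0.012,0,0,0,0.085,0,0,0.013,0,0,0,0.085,0,0,0.013,0,0,0,0.085,0,0,0.01,0,0,0,0.085,0,0,0,0,0,0,0.085,0,0,0,0,0,0]
}}

```text
clock: 3.53
position: [0.4733, 0.2589, 0.0453]
ee_rot: [0.001, 0.254, 0.967, 0.001]
contact_force: [0.0, 0.5, 0.6]
width: 0.0846
```

Run:
```python
from plan import *
show(); rows([.4705,.2567,.0225],Rt(151))
```

```text
t3.53 p [0.4733 0.2589 0.0453] phi 150.56 z [ 0.001  0.001 -1.   ] F [0.  0.5 0.6] M [ 0.   -0.    0.01] w 0.0846 q [ 0.37  0.39  1.85  0.    0.9  -0.69]
[ 0.085,0.0002,-0.0004,0.0028,0,0,-0.001, 0.085,0.0002,-0.0004,0.0029,0,0,-0.001, 0.085,0.0002,-0.0004,0.0028,0,0,-0.001, 0.085,0.0002,-0.0004,0.0029,0,0,-0.001, 0.085,0.0002,-0.0004,0.0028,0,0,-0.001, 0.085,0.0001,-0.0005,0.0029,0.001,0,-0.001, 0.085,0.0002,-0.0004,0.0028,0,0,-0.001, 0.085,0.0001,-0.0005,0.0029,0.001,0.001,-0.001 ] end [0.4705 0.2567 0.0225] left deg 0.0
```

{"op": "apply_moves", "data": {
  "moves": [0.085,0.001,-0.0015,0.004,0,0,-0.004,0.085,0.0005,-0.001,0.006,0,0,-0.004,0.085,0,0,0.006,0,0,0,0.085,0,0,0.005,0,0,0,0.085,0,0,0,0,0,0,0.085,0,0,0,0,0,0,0.05,0,0,0,0,0,0,0.05,0,0,0,0,0,0]
}}

```text
clock: 4.2
position: [0.4721, 0.2585, 0.0237]
ee_rot: [0.002, 0.25, 0.968, 0.002]
contact_force: [-0.2, -0.9, 0.9]
width: 0.0635
```

Run:
```python
from plan import *
show()
```

```text
t4.20 p [0.4721 0.2585 0.0237] phi 151.10 z [ 0.005  0.002 -1.   ] F [-0.2 -0.9  0.9] M [-0.   -0.   -0.04] w 0.0635 q [ 0.37  0.42  1.88  0.    0.84 -0.7 ]
```

{"op": "apply_moves", "data": {
  "moves": [0.04,0,0,0,0,0,0,0.04,0,0,0,0,0,0,0.04,0,0,0,0,0,0,0.04,0,0,0,0,0,0,0.04,0,0,0,0,0,0,0.04,0,0,0,0,0,0,0.04,0,0,0,0,0,0,0.04,0,0,0,0,0,0],
  "newtons": 60
}}

```text
clock: 4.87
position: [0.4723, 0.2584, 0.0242]
ee_rot: [0.002, 0.25, 0.968, 0.002]
contact_force: [0.3, -0.7, -1.0]
width: 0.0475
```

Run:
```python
from plan import *
show()
```

```text
t4.87 p [0.4723 0.2584 0.0242] phi 151.10 z [ 0.006  0.002 -1.   ] F [ 0.3 -0.7 -1. ] M [-0.08  0.05  0.  ] w 0.0475 q [ 0.37  0.42  1.88  0.    0.84 -0.7 ]
```

Run:
```python
from plan import *
d=dict(np.load('top0.npz')); W=world(d); print(W[279,271],W[215,515],W[155,230])
s,p,r=cur(); print(r.inv().apply([0,0,.01]))
print(r.inv().apply(np.array([.5545,-.2775,.15])-np.array([p[0],p[1],.15])))
```

```text
[ 0.44522978 -0.01705001  0.07309381] [ 0.58405281 -0.59309229  0.08070764] [0.75070518 0.08360449 0.06582696]
[-3.76482866e-05  4.81625367e-05 -9.99981315e-03]
[-0.3309522  -0.42939148 -0.0008221 ]
```

{"op": "apply_moves", "data": {
  "moves": [0.04,0,0,-0.003,0,0,0,0.04,0,0,-0.008,0,0,0,0.04,0,0,-0.016,0,0,0,0.04,0,0,-0.024,0,0,0,0.04,0,0,-0.026,0,0,0,0.04,0,0,-0.024,0,0,0,0.04,0,0,-0.016,0,0,0,0.04,0,0,-0.008,0,0,0]
}}

```text
clock: 5.53
position: [0.467, 0.2564, 0.1522]
ee_rot: [-0.003, 0.25, 0.968, -0.002]
contact_force: [0.0, 0.3, -3.4]
width: 0.047
```

Run:
```python
from plan import *
show()
```

```text
t5.53 p [0.467  0.2564 0.1522] phi 151.09 z [-0.007 -0.002 -1.   ] F [ 0.   0.3 -3.4] M [ 0.01 -0.04 -0.01] w 0.0470 q [ 0.37  0.27  1.71  0.    1.16 -0.7 ]
```

{"op": "apply_moves", "data": {
  "moves": [0.04,-0.006,-0.008,0,0,0,0,0.04,-0.012,-0.016,0,0,0,0,0.04,-0.018,-0.024,0,0,0,0,0.04,-0.022,-0.0285,0,0,0,0,0.04,-0.023,-0.03,0,0,0,0,0.04,-0.023,-0.03,0,0,0,0,0.04,-0.023,-0.03,0,0,0,0,0.04,-0.023,-0.03,0,0,0,0]
}}

```text
clock: 6.2
position: [0.5002, 0.0065, 0.1484]
ee_rot: [-0.006, 0.243, 0.97, -0.001]
contact_force: [0.8, 0.4, -4.6]
width: 0.0471
```

Run:
```python
from plan import *
show(); rows([.5545,-.2775,.155],Rt(151),jaw=.04)
```

```text
t6.20 p [0.5002 0.0065 0.1484] phi 151.91 z [-0.013  0.001 -1.   ] F [ 0.8  0.4 -4.6] M [-0.04 -0.03  0.06] w 0.0471 q [-0.13  0.23  1.78 -0.    1.14 -1.21]
[ 0.04,-0.0227,-0.0281,-0.001,-0.001,-0.001,0.002, 0.04,-0.0228,-0.0281,-0.001,-0.001,-0.002,0.002, 0.04,-0.0228,-0.028,-0.0009,0,-0.001,0.002, 0.04,-0.0229,-0.028,-0.0009,-0.001,-0.002,0.002, 0.04,-0.0229,-0.0279,-0.0009,0,-0.001,0.002, 0.04,-0.023,-0.0279,-0.0009,-0.001,-0.002,0.002, 0.04,-0.023,-0.0279,-0.0009,0,-0.001,0.002, 0.04,-0.0231,-0.0278,-0.0008,-0.001,-0.002,0.002 ] end [ 0.5545 -0.2775  0.155 ] left deg 0.0
```

{"op": "apply_moves", "data": {
  "moves": [0.04,-0.0228,-0.028,-0.0015,0,-0.001,0.002,0.04,-0.0228,-0.028,-0.0015,0,-0.002,0.002,0.04,-0.0228,-0.028,-0.0015,0,-0.002,0.002,0.04,-0.0215,-0.0265,-0.001,0,-0.001,0.002,0.04,-0.019,-0.0235,-0.001,0,-0.001,0.002,0.04,-0.015,-0.0185,-0.001,0,-0.001,0.002,0.04,-0.01,-0.0125,0,0,0,0.001,0.04,-0.005,-0.006,0,0,0,0]
}}

```text
clock: 6.87
position: [0.5306, -0.2324, 0.1445]
ee_rot: [-0.012, 0.254, 0.967, -0.004]
contact_force: [-0.1, 0.0, -3.8]
width: 0.0473
```

Run:
```python
from plan import *
show(); rows([.5545,-.2775,.152],Rt(151),jaw=.04)
```

```text
t6.87 p [ 0.5306 -0.2324  0.1445] phi 150.61 z [-0.025 -0.002 -1.   ] F [-0.1  0.  -3.8] M [-0.03 -0.05 -0.03] w 0.0473 q [-0.52  0.35  1.61 -0.02  1.19 -1.58]
[ 0.04,-0.0053,-0.0035,-0.001,-0.002,-0.003,-0.001, 0.04,-0.0054,-0.0035,-0.001,-0.002,-0.003,-0.001, 0.04,-0.0053,-0.0035,-0.001,-0.002,-0.002,-0.001, 0.04,-0.0054,-0.0035,-0.001,-0.002,-0.003,-0.001, 0.04,-0.0053,-0.0035,-0.001,-0.001,-0.002,-0.001, 0.04,-0.0054,-0.0034,-0.0009,-0.002,-0.003,-0.001, 0.04,-0.0053,-0.0035,-0.001,-0.001,-0.002,0, 0.04,-0.0054,-0.0034,-0.0009,-0.002,-0.003,-0.001 ] end [ 0.5545 -0.2775  0.152 ] left deg 0.0
```

{"op": "apply_moves", "data": {
  "moves": [0.04,-0.006,-0.004,-0.002,-0.003,-0.004,-0.001,0.04,-0.007,-0.0045,-0.0025,-0.003,-0.005,-0.001,0.04,-0.0065,-0.0045,-0.0025,-0.003,-0.005,-0.001,0.04,-0.006,-0.0035,-0.001,-0.002,-0.004,0,0.04,-0.005,-0.003,0,-0.002,-0.003,0,0.04,-0.002,-0.0015,0,0,0,0,0.04,0,0,0,0,0,0,0.04,0,0,0,0,0,0]
}}

```text
clock: 7.53
position: [0.548, -0.2672, 0.1498]
ee_rot: [-0.002, 0.251, 0.968, 0.002]
contact_force: [-0.2, -0.5, -3.5]
width: 0.047
```

Run:
```python
from plan import *
show(); grab('top','top2'); grab('side','side2'); show(); rows([.5545,-.2775,.14],Rt(151),jaw=.04)
a=[]
for t in('top2','side2'):
    d=dict(np.load(t+'.npz')); im=cv2.imread(f'pics/{t}.png'); u,v=[int(q) for q in proj(d,[.5545,-.2775,.13])]; s=40; print(u,v)
    a.append(cv2.resize(im[v-s:v+s,u-s:u+s],(400,400),interpolation=cv2.INTER_CUBIC))
cv2.imwrite('pics/c5.png',cv2.convertScaleAbs(np.hstack(a),alpha=1.3))
```

```text
t7.53 p [ 0.548  -0.2672  0.1498] phi 150.88 z [-0.004  0.004 -1.   ] F [-0.2 -0.5 -3.5] M [ 0.02 -0.02 -0.06] w 0.0470 q [-0.57  0.38  1.55  0.    1.21 -1.63]
t7.63 p [ 0.5478 -0.2671  0.1497] phi 150.89 z [-0.004  0.004 -1.   ] F [-0.2 -0.7 -3.7] M [-0.04 -0.05 -0.01] w 0.0469 q [-0.57  0.38  1.55  0.    1.21 -1.63]
[ 0.04,-0.0014,-0.0007,0.0012,0,-0.001,0, 0.04,-0.0014,-0.0007,0.0012,0,-0.001,0, 0.04,-0.0014,-0.0007,0.0012,0,-0.001,0, 0.04,-0.0013,-0.0008,0.0012,0,0,0, 0.04,-0.0014,-0.0007,0.0012,0,-0.001,-0.001, 0.04,-0.0013,-0.0008,0.0012,0.001,0,0, 0.04,-0.0014,-0.0008,0.0012,0,-0.001,-0.001, 0.04,-0.0013,-0.0007,0.0013,0.001,0,0 ] end [ 0.5545 -0.2775  0.14  ] left deg 0.0
385 225
314 193
```

View pics/c5.png

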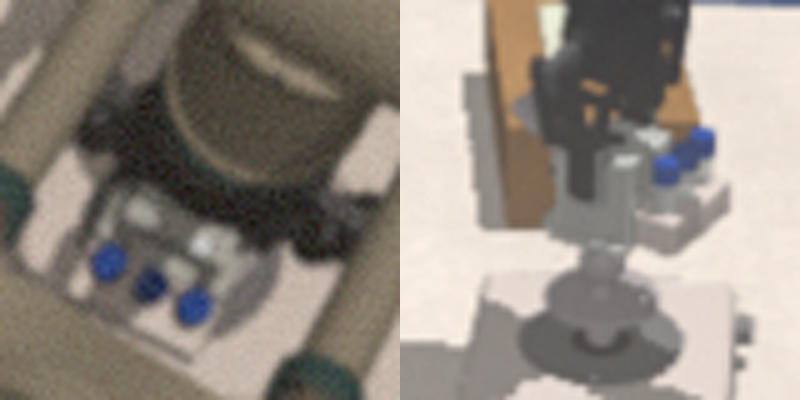

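The top view shows the three caps below the gripper, around crop (150,285). The side view shows the block directly above the ball, roughly upright. I'll use the caps to find where the block is relative to the ball, separately in each camera.

```bash
cat > caps.py <<'E'
from h import *
import sys
from scipy.optimize import least_squares
from plan import R
def un(d,p,z,g):
    return least_squares(lambda q:np.array(proj(d,[q[0],q[1],z]))-p,g,x_scale=.01).x
def caps(d,c,s=45):
    u,v=[int(x) for x in c]; im=d['image'][v-s:v+s,u-s:u+s].astype(int)
    m=(im[...,2]>im[...,0]+18)&(im[...,2]>1.35*im[...,0])
    n,l,st,ce=cv2.connectedComponentsWithStats(m.astype(np.uint8))
    return (ce[1:]+[u-s,v-s])[st[1:,4]>8], st[1:,4]
if __name__=='__main__':
  t2=sys.argv[1]; tz=float(sys.argv[2])
  for t,zb,pin,ball in(('top',-.0008,(156.6,271.1),(.5539,-.2787)),('side',-.002,(341.0,351.8),(.5552,-.2763))):
    d0=dict(np.load(t+'0.npz')); d1=dict(np.load(t+t2+'.npz'))
    p0=un(d0,pin,.056+zb,[.47,.25])
    dz=tz-.0242
    a,_=caps(d0,pin); b,na=caps(d1,proj(d1,[.55-.04,-.2775+.02,.18]),40)
    c0=np.array([un(d0,q,.060+zb,[.47,.25]) for q in a]); c1=np.array([un(d1,q,.060+zb+dz,[.5,-.26]) for q in b])
    print(t,'caps0',np.round(c0,4).tolist(),'caps1',np.round(c1,4).tolist(),na)
    e=lambda c:c[np.argsort(c[:,1])]
    i=lambda c:np.degrees(np.arctan2(*(e(c)[-1]-e(c)[0])[::-1]))
    print(' line',i(c0),i(c1),'off',p0-c0.mean(0), 'BLOCK',c1.mean(0)+p0-c0.mean(0),'ball',ball,'d(need)',np.array(ball)-(c1.mean(0)+p0-c0.mean(0)))
E
python3 caps.py 2 .1498
```

```text
top caps0 [[0.4406, 0.2954], [0.4316, 0.2785], [0.4221, 0.2611]] caps1 [[0.5185, -0.2286], [0.5081, -0.2459], [0.4988, -0.2632]] [36 22 36]
 line 61.503307951307356 60.34897619740406 off [ 0.03909986 -0.02373472] BLOCK [ 0.54757198 -0.26964292] ball (0.5539, -0.2787) d(need) [ 0.00632802 -0.00905708]
side caps0 [[0.4308, 0.2823]] caps1 [[0.6254, -0.4976], [0.4505, -0.4915], [0.5083, -0.2403]] [ 94 435  70]
 line 0.0 114.4704555293457 off [ 0.03950079 -0.02401318] BLOCK [ 0.56755037 -0.43381517] ball (0.5552, -0.2763) d(need) [-0.01235037  0.15751517]
```

Both cameras agree with the plan: the block needs to move about (+6.7, −10.4) mm.

{"op": "apply_moves", "data": {
  "moves": [0.04,-0.003,-0.0015,0.0,0,-0.002,0,0.04,-0.004,-0.002,0.001,0,-0.003,0,0.04,-0.003,-0.002,0.001,0,-0.002,0,0.04,-0.002,-0.001,0.0015,0,-0.001,0,0.04,0,0,0.001,0,0,0,0.04,0,0,0.001,0,0,0,0.04,0,0,0,0,0,0,0.04,0,0,0,0,0,0]
}}

```text
clock: 8.3
position: [0.5556, -0.2786, 0.1433]
ee_rot: [0.001, 0.251, 0.968, 0.001]
contact_force: [-0.5, -0.3, -3.9]
width: 0.0472
```

Run:
```python
from plan import *
show(); rows([.5545,-.2775,.137],Rt(151),jaw=.04)
```

```text
t8.30 p [ 0.5556 -0.2786  0.1433] phi 150.95 z [ 0.003  0.001 -1.   ] F [-0.5 -0.3 -3.9] M [-0.01 -0.01  0.01] w 0.0472 q [-0.58  0.4   1.54  0.    1.2  -1.64]
[ 0.04,0.0002,0.0001,0.0008,0,0,0, 0.04,0.0002,0,0.0008,0,0,0, 0.04,0.0002,0.0001,0.0008,0,0,0, 0.04,0.0002,0,0.0008,0,0,0, 0.04,0.0002,0.0001,0.0008,0.001,0.001,0, 0.04,0.0002,0,0.0008,0,0,0, 0.04,0.0002,0.0001,0.0007,0.001,0.001,0, 0.04,0.0001,0,0.0008,0,0,-0.001 ] end [ 0.5545 -0.2775  0.137 ] left deg 0.0
```

{"op": "apply_moves", "data": {
  "moves": [0.04,0.0004,0,0.0006,0,0,0,0.04,0.0004,0,0.0006,0,0,0,0.04,0.0004,0.0002,0.0006,0,0,0,0.04,0.0002,0,0.0006,0,0,0,0.04,0,0,0.0006,0,0,0,0.04,0,0,0.0006,0,0,0,0.04,0,0,0.0006,0,0,0,0.04,0,0,0.0006,0,0,0]
}}

```text
clock: 8.97
position: [0.5542, -0.2773, 0.1383]
ee_rot: [0.001, 0.251, 0.968, 0.001]
contact_force: [-0.1, -0.5, -3.5]
width: 0.0472
```

Run:
```python
from plan import *
show(); rows([.5545,-.2775,.137],Rt(151),jaw=.04)
```

```text
t8.97 p [ 0.5542 -0.2773  0.1383] phi 150.97 z [ 0.003  0.001 -1.   ] F [-0.1 -0.5 -3.5] M [-0.03  0.02 -0.05] w 0.0472 q [-0.58  0.4   1.55  0.    1.19 -1.64]
[ 0.04,0,0,0.0002,0,0,0, 0.04,-0.0001,0,0.0002,0,0,0, 0.04,0,0,0.0001,0,0,0, 0.04,-0.0001,0,0.0002,0,0,0, 0.04,0,0,0.0001,0.001,0.001,0, 0.04,-0.0001,0,0.0002,0,0,0, 0.04,0,0,0.0001,0.001,0.001,0, 0.04,-0.0001,0,0.0002,0,0,-0.001 ] end [ 0.5545 -0.2775  0.137 ] left deg 0.0
```

{"op": "apply_moves", "data": {
  "moves": [0.04,-0.0001,0,0.0006,0,0,0,0.04,0,0,0.0006,0,0,0,0.04,0,0,0.0006,0,0,0,0.04,0,0,0.0006,0,0,0,0.04,0,0,0.0006,0,0,0,0.04,0,0,0.0006,0,0,0,0.04,0,0,0.0006,0,0,0,0.04,0,0,0.0006,0,0,0]
}}

```text
clock: 9.63
position: [0.5544, -0.2774, 0.1329]
ee_rot: [0.001, 0.251, 0.968, 0.001]
contact_force: [-0.1, 0.9, -3.8]
width: 0.0472
```

{"op": "apply_moves", "data": {
  "moves": [0.04,0,0,0.0006,0,0,0,0.04,0,0,0.0006,0,0,0,0.04,0,0,0.0006,0,0,0,0.04,0,0,0.0006,0,0,0,0.04,0,0,0.0006,0,0,0,0.04,0,0,0.0006,0,0,0,0.04,0,0,0.0006,0,0,0,0.04,0,0,0.0006,0,0,0]
}}

```text
clock: 10.3
position: [0.5544, -0.2774, 0.1276]
ee_rot: [0.001, 0.251, 0.968, 0.001]
contact_force: [-0.8, -0.2, -3.9]
width: 0.0472
```

Run:
```python
from plan import *
show(); rows([.5545,-.2775,.12],Rt(151),jaw=.04)
```

```text
t10.30 p [ 0.5544 -0.2774  0.1276] phi 150.96 z [ 0.003  0.001 -1.   ] F [-0.8 -0.2 -3.9] M [ 0.05 -0.    0.04] w 0.0472 q [-0.58  0.41  1.56  0.    1.16 -1.64]
[ 0.04,0,0,0.001,0,0,0, 0.04,0,0,0.0009,0,0,0, 0.04,0,0,0.001,0,0,0, 0.04,0,0,0.0009,0,0,0, 0.04,0,0,0.001,0.001,0.001,0, 0.04,0,0,0.0009,0,0,0, 0.04,-0.0001,0,0.001,0.001,0.001,0, 0.04,0,0,0.0009,0,0,-0.001 ] end [ 0.5545 -0.2775  0.12  ] left deg 0.0
```

{"op": "apply_moves", "data": {
  "moves": [0.04,0,0,0.0006,0,0,0,0.04,0,0,0.0006,0,0,0,0.04,0,0,0.0006,0,0,0,0.04,0,0,0.0006,0,0,0,0.04,0,0,0.0006,0,0,0,0.04,0,0,0.0006,0,0,0,0.04,0,0,0.0006,0,0,0,0.04,0,0,0.0006,0,0,0]
}}

```text
clock: 10.97
position: [0.5545, -0.2774, 0.1223]
ee_rot: [0.001, 0.251, 0.968, 0.001]
contact_force: [0.1, -0.1, -2.9]
width: 0.0471
```

Run:
```python
from plan import *
show()
```

```text
t10.97 p [ 0.5545 -0.2774  0.1223] phi 150.96 z [ 0.003  0.001 -1.   ] F [ 0.1 -0.1 -2.9] M [-0.04  0.03 -0.04] w 0.0471 q [-0.58  0.42  1.57  0.    1.15 -1.64]
```

{"op": "apply_moves", "data": {
  "moves": [0.04,0,0,0.0006,0,0,0,0.04,0,0,0.0006,0,0,0,0.04,0,0,0.0006,0,0,0,0.04,0,0,0.0006,0,0,0,0.04,0,0,0.0006,0,0,0,0.04,0,0,0.0006,0,0,0,0.04,0,0,0.0006,0,0,0,0.04,0,0,0.0006,0,0,0]
}}

```text
clock: 11.63
position: [0.5545, -0.2775, 0.117]
ee_rot: [0.001, 0.251, 0.968, 0.001]
contact_force: [0.1, -0.4, -4.3]
width: 0.0473
```

Run:
```python
from plan import *
show()
```

```text
t11.63 p [ 0.5545 -0.2775  0.117 ] phi 150.96 z [ 0.003  0.001 -1.   ] F [ 0.1 -0.4 -4.3] M [-0.01  0.01  0.03] w 0.0473 q [-0.58  0.42  1.58  0.    1.14 -1.64]
```

{"op": "apply_moves", "data": {
  "moves": [0.04,0,0,0.0006,0,0,0,0.04,0,0,0.0006,0,0,0,0.04,0,0,0.0006,0,0,0,0.04,0,0,0.0006,0,0,0,0.04,0,0,0.0006,0,0,0,0.04,0,0,0.0006,0,0,0,0.04,0,0,0.0006,0,0,0,0.04,0,0,0.0006,0,0,0]
}}

```text
clock: 12.3
position: [0.5545, -0.2778, 0.1119]
ee_rot: [0.002, 0.251, 0.968, 0.0]
contact_force: [-0.3, -0.1, -1.4]
width: 0.0472
```

Run:
```python
from plan import *
show()
```

```text
t12.30 p [ 0.5545 -0.2778  0.1119] phi 150.97 z [ 0.003  0.    -1.   ] F [-0.3 -0.1 -1.4] M [-0.    0.12  0.06] w 0.0472 q [-0.58  0.43  1.59  0.    1.13 -1.64]
```

{"op": "apply_moves", "data": {
  "moves": [0.04,0,0,0.0005,0,0,0,0.04,0,0,0.0005,0,0,0,0.04,0,0,0.0005,0,0,0,0.04,0,0,0.0005,0,0,0,0.04,0,0,0.0005,0,0,0,0.04,0,0,0.0005,0,0,0,0.04,0,0,0,0,0,0,0.04,0,0,0,0,0,0]
}}

```text
clock: 12.97
position: [0.5547, -0.278, 0.1111]
ee_rot: [0.003, 0.251, 0.968, 0.0]
contact_force: [-1.6, -0.6, -0.4]
width: 0.0473
```

Run:
```python
from plan import *
show()
```

```text
t12.97 p [ 0.5547 -0.278   0.1111] phi 150.98 z [ 0.005 -0.001 -1.   ] F [-1.6 -0.6 -0.4] M [0.09 0.16 0.01] w 0.0473 q [-0.58  0.43  1.59  0.    1.12 -1.64]
```

{"op": "apply_moves", "data": {
  "moves": [0.04,0,0,0.0008,0,0,0,0.04,0,0,0.001,0,0,0,0.04,0,0,0.001,0,0,0,0.04,0,0,0.001,0,0,0,0.04,0,0,0.001,0,0,0,0.04,0,0,0.001,0,0,0,0.04,0,0,0.001,0,0,0,0.04,0,0,0.001,0,0,0]
}}

```text
clock: 13.63
position: [0.5565, -0.279, 0.1061]
ee_rot: [0.005, 0.251, 0.968, -0.001]
contact_force: [-1.8, 1.0, 3.5]
width: 0.0471
```

Run:
```python
from plan import *
show(); rows([.5545,-.2775,.109],Rt(151),jaw=.04)
```

```text
t13.63 p [ 0.5565 -0.279   0.1061] phi 150.98 z [ 0.01  -0.004 -1.   ] F [-1.8  1.   3.5] M [ 0.17  0.44 -0.05] w 0.0471 q [-0.58  0.43  1.59  0.    1.11 -1.64]
[ 0.04,0.0003,0,-0.0004,0,0.001,0, 0.04,0.0003,0,-0.0004,0,0.001,0, 0.04,0.0003,0,-0.0004,0,0.001,0, 0.04,0.0003,0.0001,-0.0003,0,0.002,0, 0.04,0.0003,0,-0.0004,0,0.001,0, 0.04,0.0003,0.0001,-0.0003,0,0.002,0, 0.04,0.0003,0,-0.0004,0.001,0.001,0, 0.04,0.0003,0.0001,-0.0003,0,0.002,0 ] end [ 0.5545 -0.2775  0.109 ] left deg 0.0
```

```bash
cat > look.py <<'E'
from plan import *
import sys
tg=sys.argv[1]; X=[float(v) for v in sys.argv[2:5]] if len(sys.argv)>4 else [.5545,-.2775,.11]
show(); grab('top','top'+tg); grab('side','side'+tg); show()
a=[]
for t in('top'+tg,'side'+tg):
    d=dict(np.load(t+'.npz')); im=cv2.imread(f'pics/{t}.png'); u,v=[int(q) for q in proj(d,X)]; s=36
    a.append(cv2.resize(im[v-s:v+s,u-s:u+s],(400,400),interpolation=cv2.INTER_CUBIC))
cv2.imwrite(f'pics/look{tg}.png',cv2.convertScaleAbs(np.hstack(a),alpha=1.3))
E
python3 look.py 3; python3 caps.py 3 .1061
```

```text
t13.63 p [ 0.5565 -0.279   0.1061] phi 150.98 z [ 0.01  -0.004 -1.   ] F [-1.8  1.   3.5] M [ 0.17  0.44 -0.05] w 0.0471 q [-0.58  0.43  1.59  0.    1.11 -1.64]
t13.73 p [ 0.5564 -0.2788  0.1052] phi 150.98 z [ 0.009 -0.004 -1.   ] F [-0.1 -0.4 -2.3] M [-0.13 -0.01 -0.03] w 0.0471 q [-0.58  0.43  1.59  0.    1.11 -1.64]
top caps0 [[0.4406, 0.2954], [0.4316, 0.2785], [0.4221, 0.2611]] caps1 [[0.5273, -0.2396], [0.5167, -0.2578], [0.5069, -0.2744]] [31 24 32]
 line 61.503307951307356 59.66256887720113 off [ 0.03909986 -0.02373472] BLOCK [ 0.55605353 -0.28099587] ball (0.5539, -0.2787) d(need) [-0.00215353  0.00229587]
side caps0 [[0.4308, 0.2823]] caps1 [[0.6368, -0.5954], [0.4531, -0.5888], [0.5159, -0.2506]] [ 83 474  69]
 line 0.0 109.32270804922804 off [ 0.03950079 -0.02401318] BLOCK [ 0.5747552  -0.50230738] ball (0.5552, -0.2763) d(need) [-0.0195552   0.22600738]
```

View pics/look3.png

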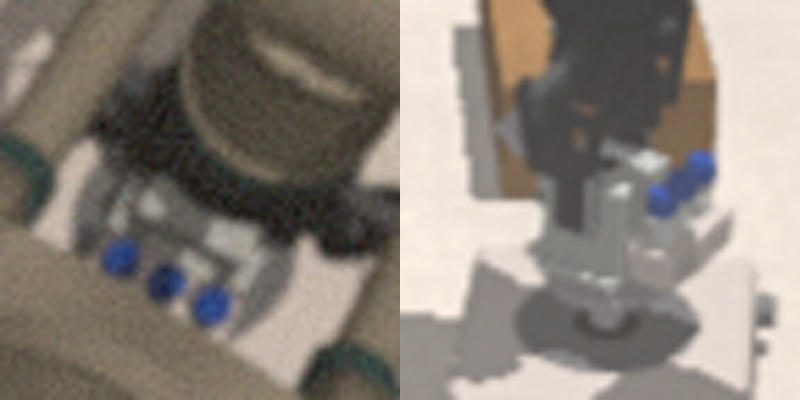

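{"op": "apply_moves", "data": {
  "moves": [0.04,0.0005,0,0,0,0.002,0,0.04,0.0005,0,0.0002,0,0.003,0,0.04,0.0005,0,0.0004,0,0.003,0,0.04,0.0003,0,0.0006,0,0.001,0,0.04,0.0002,0,0.0008,0,0.001,0,0.04,0.0002,0,0.0008,0,0.001,0,0.04,0.0002,0,0.0008,0,0.001,0,0.04,0,0,0.0008,0,0,0]
}}

```text
clock: 14.4
position: [0.5565, -0.2789, 0.1045]
ee_rot: [0.002, 0.251, 0.968, 0.0]
contact_force: [-0.5, 1.2, 6.2]
width: 0.047
```

Run:
```python
from plan import *
show()
```

```text
t14.40 p [ 0.5565 -0.2789  0.1045] phi 150.94 z [ 0.003 -0.001 -1.   ] F [-0.5  1.2  6.2] M [ 0.11  0.32 -0.03] w 0.0470 q [-0.58  0.44  1.59  0.    1.11 -1.64]
```

{"op": "apply_moves", "data": {
  "moves": [0.04,0.0003,0,0.001,0,0.001,0,0.04,0.0003,0,0.001,0,0.001,0,0.04,0.0003,0,0.001,0,0.001,0,0.04,0.0003,0,0.001,0,0.001,0,0.04,0.0003,0,0.0012,0,0.001,0,0.04,0.0003,0,0.0012,0,0.001,0,0.04,0.0003,0,0.0012,0,0.001,0,0.04,0.0003,0,0.0012,0,0.001,0]
}}

```text
clock: 15.07
position: [0.5565, -0.2789, 0.1045]
ee_rot: [0.002, 0.251, 0.968, -0.0]
contact_force: [-0.9, -0.1, 8.5]
width: 0.0474
```

Run:
```python
from plan import *
show()
```

```text
t15.07 p [ 0.5565 -0.2789  0.1045] phi 150.94 z [ 0.003 -0.001 -1.   ] F [-0.9 -0.1  8.5] M [ 0.09  0.25 -0.06] w 0.0474 q [-0.58  0.43  1.59  0.    1.11 -1.64]
```

{"op": "apply_moves", "data": {
  "moves": [0.04,0.0002,0,0.0013,0,0,0,0.04,0.0002,0,0.0014,0,0,0,0.04,0.0002,0,0.0015,0,0,0,0.04,0.0002,0,0.0016,0,0,0,0.04,0.0002,0,0.0016,0,0,0,0.04,0.0002,0,0.0016,0,0,0,0.04,0.0002,0,0.0016,0,0,0,0.04,0.0002,0,0.0016,0,0,0]
}}

```text
clock: 15.73
position: [0.5558, -0.2785, 0.0968]
ee_rot: [0.003, 0.251, 0.968, -0.001]
contact_force: [-2.4, 0.2, 10.1]
width: 0.0468
```

```bash
python3 look.py 4; python3 caps.py 4 .1042
```

```text
t15.73 p [ 0.5558 -0.2785  0.0968] phi 150.94 z [ 0.006 -0.003 -1.   ] F [-2.4  0.2 10.1] M [0.47 0.38 0.02] w 0.0468 q [-0.58  0.44  1.6   0.    1.09 -1.64]
t15.83 p [ 0.5557 -0.2785  0.0968] phi 150.94 z [ 0.006 -0.003 -1.   ] F [-2.1  1.2  9.3] M [0.47 0.35 0.05] w 0.0471 q [-0.58  0.44  1.6   0.    1.09 -1.64]
top caps0 [[0.4406, 0.2954], [0.4316, 0.2785], [0.4221, 0.2611]] caps1 [[0.5271, -0.2395], [0.5151, -0.2576], [0.5056, -0.2743]] [19 14 28]
 line 61.503307951307356 58.194365443015656 off [ 0.03909986 -0.02373472] BLOCK [ 0.55503667 -0.28086557] ball (0.5539, -0.2787) d(need) [-0.00113667  0.00216557]
side caps0 [[0.4308, 0.2823]] caps1 [[0.6368, -0.5993], [0.453, -0.593], [0.5153, -0.2386]] [ 84 474  66]
 line 0.0 108.61489018750319 off [ 0.03950079 -0.02401318] BLOCK [ 0.57456177 -0.50094917] ball (0.5552, -0.2763) d(need) [-0.01936177  0.22464917]
```

View pics/look4.png

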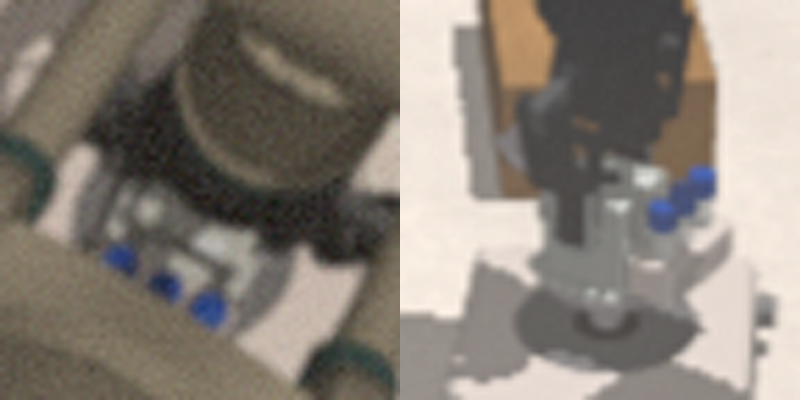

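It snapped down to TCP z 0.0968; flush was predicted at 0.0972. Now I'll relax the push, open the jaws and look at the pin.

{"op": "apply_moves", "data": {
  "moves": [0.04,0,0,0.0004,0,0.001,0,0.04,0,0,0.0004,0,0,0,0.06,0,0,0,0,0,0,0.085,0,0,0,0,0,0,0.085,0,0,0,0,0,0,0.085,0,0,0,0,0,0,0.085,0,0,0,0,0,0,0.085,0,0,0,0,0,0]
}}

```text
clock: 16.5
position: [0.5546, -0.2777, 0.0943]
ee_rot: [0.001, 0.251, 0.968, 0.0]
contact_force: [-0.7, 0.0, 0.0]
width: 0.0849
```

Run:
```python
from plan import *
show();
```

```text
t16.50 p [ 0.5546 -0.2777  0.0943] phi 150.94 z [ 0.002  0.    -1.   ] F [-0.7  0.   0. ] M [ 0.01  0.01 -0.01] w 0.0849 q [-0.58  0.44  1.61  0.    1.09 -1.64]
```

{"op": "apply_moves", "data": {
  "moves": [0.085,0,0,-0.006,0,0,0,0.085,0,0,-0.014,0,0,0,0.085,0,0,-0.022,0,0,0,0.085,0,0,-0.028,0,0,0,0.085,0.012,0,-0.026,0,0,0,0.04,0.025,0,-0.02,0,0,0,0.02,0.034,0,-0.008,0,0,0,0,0.034,0,0,0,0,0]
}}

```text
clock: 17.17
position: [0.4657, -0.2292, 0.2236]
ee_rot: [0.002, 0.251, 0.968, -0.0]
contact_force: [-0.2, -0.7, 1.1]
width: 0.0511
```

{"op": "apply_moves", "data": {
  "moves": [0,0.025,0,0,0,0,0,0,0.015,0,0,0,0,0,0,0.005,0,0,0,0,0,0,0,0,0,0,0,0,0,0,0,0,0,0,0,0,0,0,0,0,0,0,0,0,0,0,0,0,0,0,0,0,0,0,0,0]
}}

```text
clock: 17.83
position: [0.4227, -0.205, 0.2282]
ee_rot: [0.005, 0.251, 0.968, -0.001]
contact_force: [-0.7, -0.0, 0.8]
width: -0.0002
```

```bash
python3 look.py 5
```

```text
t17.83 p [ 0.4227 -0.205   0.2282] phi 150.93 z [ 0.009 -0.005 -1.   ] F [-0.7 -0.   0.8] M [ 0.03  0.01 -0.  ] w -0.0002 q [-0.6   0.11  1.73  0.    1.29 -1.66]
t17.93 p [ 0.4226 -0.2049  0.2281] phi 150.94 z [ 0.009 -0.005 -1.   ] F [ 0.4  0.5 -0. ] M [ 0.    0.01 -0.13] w -0.0003 q [-0.6   0.11  1.73  0.    1.29 -1.66]
```

View pics/look5.png

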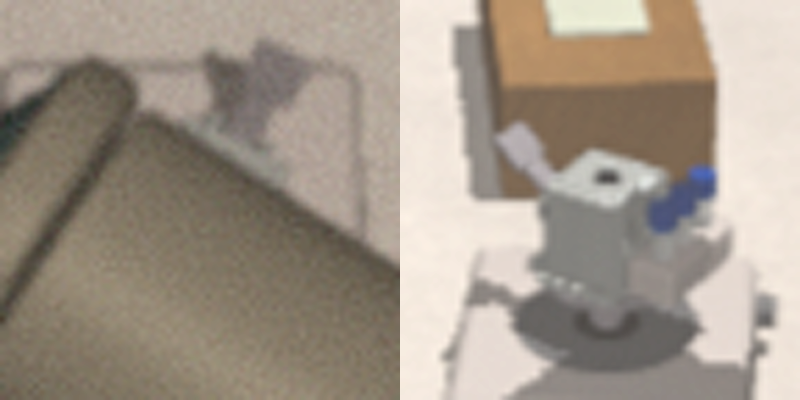

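The side view shows the block on the stud with its top and pin at (606,176) in the crop. It may be slightly tilted, so I'll check numerically with the depth and a projected model.

```bash
cat > chk.py <<'E'
from h import *
import sys
tg=sys.argv[1]
cx,cy,z0,yaw=[float(v) for v in sys.argv[2:6]]
y=np.radians(yaw); bx=np.array([np.cos(y),np.sin(y),0]);by=np.array([-np.sin(y),np.cos(y),0])
for nm,c,tt,zz in(('side',np.array([cx,cy]),tg,z0),('side',np.array([.4705,.2585]),'0',-.002)):
    d=dict(np.load(f'{nm}{tt}.npz')); W=world(d)
    D=W[...,:2]-c; lx=D@bx[:2]; ly=D@by[:2]
    ok=(d['range_z']>0)&(abs(lx)<.019)&(abs(ly)<.019)&(W[...,2]>zz+.045)&(W[...,2]<zz+.07)
    ok&=np.hypot(lx,ly)>.007
    A=np.c_[lx[ok],ly[ok],np.ones(ok.sum())]; b=W[...,2][ok]
    m=np.ones(len(b),bool)
    for _ in range(4):
        k,*_=np.linalg.lstsq(A[m],b[m],rcond=None); r=b-A@k; m=abs(r)<.003
    print(nm,tt,'n',m.sum(),'slopes deg x,y',np.round(np.degrees(k[:2]),2),'z at centre',k[2],'rms',r[m].std())
    P=np.hypot(lx,ly)<.004
    P&=abs(W[...,2]-zz-.058)<.012
    print('  pin depth z',np.median(W[...,2][P])-k[2],P.sum())
d=dict(np.load(f'side{tg}.npz')); im=d['image'][:,:,::-1].copy()
S=8; 
u0,v0=[int(q) for q in proj(d,[cx,cy,z0+.03])]; s=40
im=cv2.resize(im[v0-s:v0+s,u0-s:u0+s],(640,640),interpolation=cv2.INTER_CUBIC)
im2=im.copy()
def pt(x,yy,z):
    p=np.array([cx,cy,z0])+x*bx+yy*by; p[2]+=z; u,v=proj(d,p); return (int((u-u0+s+.5)*S),int((v-v0+s+.5)*S))
c=[(.024,.024),(.024,-.024),(-.024,-.024),(-.024,.024)]
for i in range(4):
    a,b=c[i],c[(i+1)%4]
    cv2.line(im2,pt(*a,.056),pt(*b,.056),(0,0,255),1);cv2.line(im2,pt(*a,0),pt(*b,0),(0,255,0),1);cv2.line(im2,pt(*a,0),pt(*a,.056),(255,0,0),1)
cv2.imwrite(f'pics/chk{tg}.png',np.hstack([im,im2])[::1,::1]); x=cv2.imread(f'pics/chk{tg}.png'); cv2.imwrite(f'pics/chk{tg}.png',cv2.resize(x,(800,400)))
E
python3 chk.py 5 .5555 -.2765 .071 -29
```

```text
side 5 n 65 slopes deg x,y [-0.32  1.02] z at centre 0.12698050925659266 rms 0.0012909556639221261
  pin depth z 0.002324330544884734 6
side 0 n 197 slopes deg x,y [-1.59  1.6 ] z at centre 0.05375183121522388 rms 0.0012488055670260203
  pin depth z 0.00020829081533717958 9
```

View pics/chk5.png

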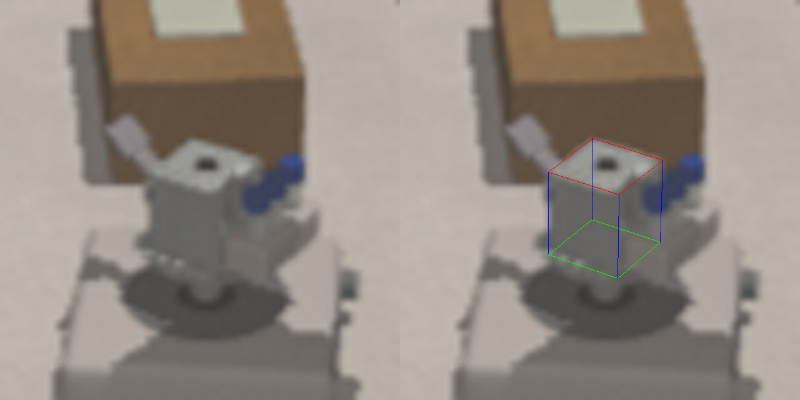

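The pose fits: the top face is level within noise, and the underside is at the flange height. Now I'll measure the lever angle in the block frame.

Run:
```python
from h import *
yaw=np.radians(-29.06); bx=np.array([np.cos(yaw),np.sin(yaw)]);by=np.array([-np.sin(yaw),np.cos(yaw)])
for t,c,zo in(('top5',(.5540,-.2787),.0008),('side5',(.5553,-.2763),.002),('top0',(.4705,.2545),.0008-.0727*0),('side0',(.4705,.2588),.002)):
    d=dict(np.load(t+'.npz'));W=world(d);D=W[...,:2]-np.array(c);lx=D@bx;ly=D@by
    base=.0727 if t[-1]=='5' else 0
    z=W[...,2]+zo-base
    ok=(d['range_z']>0)&(lx>.038)&(lx<.08)&(abs(ly)<.014)&(z>.03)&(z<.09)
    A=np.c_[lx[ok]-.0286,z[ok]-.034]; print(t,ok.sum(), 'max lx,z',lx[ok].max() if ok.any() else 0,z[ok].max() if ok.any() else 0)
    if ok.sum()>5:
        ang=np.degrees(np.arctan2(A[:,1],A[:,0])); r=np.hypot(*A.T); print(' median ang',np.median(ang),'r range',r.min(),r.max(), 'far pts ang',np.median(ang[r>.03]), 'z@',np.round(A[np.argsort(r)[-6:]],3).tolist())
```

```text
top5 132 max lx,z 0.06425240072740807 0.06997119961562188
 median ang 46.42853342592391 r range 0.01163882941841335 0.048500242985752555 far pts ang 46.16701906343296 z@ [[0.031, 0.036], [0.032, 0.035], [0.035, 0.033], [0.033, 0.035], [0.033, 0.035], [0.035, 0.034]]
side5 66 max lx,z 0.06485948562570046 0.07275059446836084
 median ang 45.48342969251274 r range 0.01263591508234385 0.048158686714017664 far pts ang 46.263745903479844 z@ [[0.032, 0.032], [0.036, 0.03], [0.035, 0.033], [0.028, 0.039], [0.034, 0.033], [0.033, 0.035]]
top0 101 max lx,z 0.06329454335649197 0.0718886846161327
 median ang 47.57813439361863 r range 0.012447423071647428 0.04815815021633012 far pts ang 47.323369927645615 z@ [[0.032, 0.035], [0.034, 0.033], [0.03, 0.037], [0.03, 0.038], [0.034, 0.034], [0.03, 0.038]]
side0 133 max lx,z 0.06559071414543005 0.0687869646097299
 median ang 46.33003176180975 r range 0.01456932912581174 0.04782116020875796 far pts ang 46.33003176180975 z@ [[0.037, 0.029], [0.035, 0.031], [0.034, 0.033], [0.035, 0.031], [0.033, 0.034], [0.036, 0.032]]
```

```bash
cat > lev.py <<'E'
from plan import *
YAW=-29.06; C=np.array([.5548,-.2776]); ZU=.0727
def tgt(th,s=.026,off=0,tilt=None):
    a=np.radians(YAW); b=np.array([np.cos(a),np.sin(a)]); t=np.radians(th)
    lx=.0286+s*np.cos(t)-.003*np.sin(t); z=ZU+.034+s*np.sin(t)+.003*np.cos(t)
    ti=th if tilt is None else tilt; q=np.radians(ti); lx-=off*np.sin(q); z+=off*np.cos(q)
    return np.array([*(C+lx*b),z]), Rt(YAW+180,ti)
def where():
    s,p,r=cur(); a=np.radians(YAW); D=p[:2]-C; M=r.as_matrix()[:,2]
    lx=D@[np.cos(a),np.sin(a)]; ly=D@[-np.sin(a),np.cos(a)]
    tl=np.degrees(np.arctan2(M[:2]@[np.cos(a),np.sin(a)],-M[2]))
    print('t%.2f lx %.4f ly %.4f z-ZU %.4f tilt %.2f'%(s['clock'],lx,ly,p[2]-ZU,tl),'F',np.round(s['contact_force'],1),'M',np.round(s['moment'],2),'q',np.round(s['qpos'],2))
E
python3 - <<'E'
from lev import *
where(); p,r=tgt(42,off=.04,tilt=40); print(p); rows(p,r,n=16,jaw=0)
E
```

```text
t17.93 lx -0.1509 ly -0.0007 z-ZU 0.1554 tilt 0.57 F [ 0.4  0.5 -0. ] M [ 0.    0.01 -0.13] q [-0.6   0.11  1.73  0.    1.29 -1.66]
[ 0.57245956 -0.28741304  0.15696861]
[ 0,-0.0106,0,0.0046,0,-0.043,0, 0,-0.0104,0,0.005,0,-0.043,0, 0,-0.0102,0,0.0054,0,-0.043,0, 0,-0.01,0.0001,0.0059,0,-0.043,0, 0,-0.0097,0,0.0063,0,-0.043,0, 0,-0.0094,0.0001,0.0067,0,-0.043,0, 0,-0.0091,0,0.0071,0,-0.043,0, 0,-0.0088,0.0001,0.0075,0,-0.043,0, 0,-0.0085,0,0.0079,0,-0.043,0, 0,-0.0082,0.0001,0.0082,0,-0.043,0, 0,-0.0078,0,0.0086,0,-0.043,0, 0,-0.0074,0.0001,0.0089,0,-0.043,0, 0,-0.007,0,0.0092,0,-0.043,0, 0,-0.0066,0.0001,0.0095,0,-0.043,0, 0,-0.0063,0,0.0099,0,-0.043,0, 0,-0.0058,0.0001,0.0101,0,-0.043,0 ] end [ 0.5725 -0.2874  0.157 ] left deg 0.0
```

{"op": "apply_moves", "data": {
  "moves": [0,-0.0105,0,0.003,0,-0.043,0,0,-0.0105,0,0.003,0,-0.043,0,0,-0.01,0,0.004,0,-0.043,0,0,-0.01,0,0.005,0,-0.043,0,0,-0.0095,0,0.006,0,-0.043,0,0,-0.0095,0,0.0065,0,-0.043,0,0,-0.009,0,0.007,0,-0.043,0,0,-0.009,0,0.0075,0,-0.043,0]
}}

```text
clock: 18.6
position: [0.5034, -0.2502, 0.1978]
ee_rot: [0.177, 0.247, 0.952, -0.046]
contact_force: [0.2, -0.3, 0.2]
width: 0.0001
```

Run:
```python
from lev import *
where(); p,r=tgt(42,off=.03,tilt=40); print(p); rows(p,r,n=8,jaw=0)
```

```text
t18.60 lx -0.0582 ly -0.0010 z-ZU 0.1251 tilt 21.06 F [ 0.2 -0.3  0.2] M [0.09 0.1  0.02] q [-0.61  0.1   1.88  0.05  0.79 -1.7 ]
[ 0.57807824 -0.29053523  0.14930816]
[ 0,-0.0077,0.0001,0.0095,0,-0.041,0, 0,-0.0073,0.0001,0.0098,0,-0.041,0, 0,-0.0069,0.0001,0.0101,0,-0.041,0, 0,-0.0065,0.0001,0.0103,0,-0.042,0, 0,-0.0061,0.0002,0.0106,0,-0.041,0, 0,-0.0056,0.0001,0.0108,0,-0.042,0, 0,-0.0052,0.0002,0.0111,0,-0.041,0, 0,-0.0047,0.0001,0.0113,0,-0.042,0 ] end [ 0.5781 -0.2906  0.1492] left deg 0.0
```

{"op": "apply_moves", "data": {
  "moves": [0,-0.0085,0,0.006,0,-0.041,0,0,-0.008,0,0.007,0,-0.041,0,0,-0.0075,0,0.008,0,-0.041,0,0,-0.0065,0,0.009,0,-0.041,0,0,-0.006,0,0.009,0,-0.041,0,0,-0.0055,0,0.009,0,-0.041,0,0,-0.003,0,0.005,0,-0.025,0,0,0,0,0,0,0,0]
}}

```text
clock: 19.27
position: [0.5636, -0.2841, 0.1664]
ee_rot: [0.307, 0.238, 0.918, -0.079]
contact_force: [-0.4, 1.0, -0.3]
width: -0.0002
```

```bash
python3 look.py 6
python3 - <<'E'
from lev import *
where(); p,r=tgt(42,off=.012,tilt=40); print(p); rows(p,r,n=8,jaw=0)
E
```

```text
t19.27 p [ 0.5636 -0.2841  0.1664] phi 150.88 z [ 0.526 -0.292 -0.799] F [-0.4  1.  -0.3] M [0.17 0.26 0.02] w -0.0002 q [-0.61  0.17  2.04  0.22  0.29 -1.87]
t19.37 p [ 0.564  -0.2843  0.1676] phi 150.92 z [ 0.526 -0.293 -0.799] F [ 0.6 -0.4  0.2] M [0.13 0.25 0.06] w -0.0003 q [-0.61  0.17  2.04  0.22  0.3  -1.87]
t19.37 lx 0.0113 ly -0.0014 z-ZU 0.0949 tilt 37.01 F [ 0.6 -0.4  0.2] M [0.13 0.25 0.06] q [-0.61  0.17  2.04  0.22  0.3  -1.87]
[ 0.58819187 -0.29615515  0.13551936]
[ 0,-0.0003,0.0002,0.0052,0,-0.007,0, 0,-0.0002,0.0002,0.0052,0,-0.006,0, 0,-0.0002,0.0002,0.0052,0,-0.007,0, 0,-0.0002,0.0002,0.0053,0,-0.006,0, 0,-0.0001,0.0002,0.0052,0,-0.007,0, 0,-0.0001,0.0001,0.0053,0,-0.006,0, 0,-0.0001,0.0002,0.0052,0,-0.007,0, 0,0,0.0001,0.0053,0,-0.006,0 ] end [ 0.5882 -0.2962  0.1355] left deg 0.0
```

View pics/look6.png

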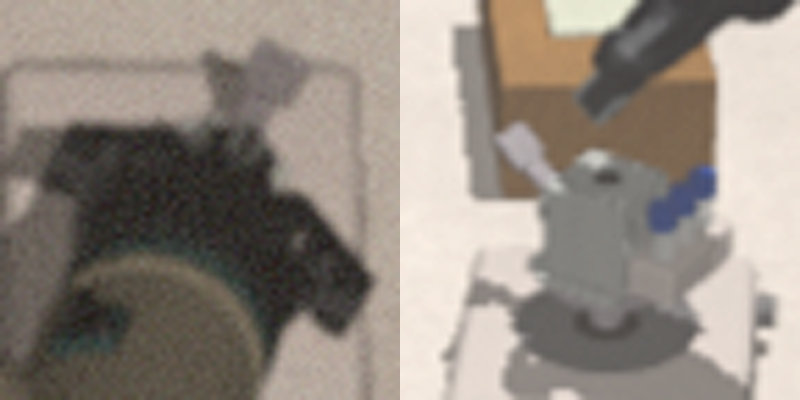

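The side view shows the fingertips above and behind the lever, with clear space to the block. The wrist is near its limit, so I'll use less tilt and push with the outer fingertip edge.

```bash
cat >> lev.py <<'E'
def tg2(th,tilt,off=0,sc=.034,hw=.011):
    a=np.radians(YAW); b=np.array([np.cos(a),np.sin(a)]); t=np.radians(th); q=np.radians(tilt)
    lx=.0286+sc*np.cos(t)-.003*np.sin(t)-hw*np.cos(q); z=ZU+.034+sc*np.sin(t)+.003*np.cos(t)-hw*np.sin(q)
    lx-=off*np.sin(q); z+=off*np.cos(q)
    return np.array([*(C+lx*b),z]), Rt(YAW+180,tilt)
E
python3 - <<'E'
from lev import *
p,r=tg2(43,32,off=.006); print(p); rows(p,r,n=8,hold=1,jaw=0)
E
```

```text
[ 0.58881342 -0.29650053  0.13134118]
[ 0,0,0.0002,0.0065,0,0.012,0, 0,-0.0001,0.0002,0.0065,0,0.013,0, 0,-0.0002,0.0002,0.0065,0,0.012,0, 0,-0.0003,0.0002,0.0065,0,0.013,0, 0,-0.0004,0.0002,0.0065,0,0.012,0, 0,-0.0004,0.0002,0.0065,0,0.013,0, 0,-0.0005,0.0002,0.0065,0,0.012,0, 0,0,0,0,0,0,0 ] end [ 0.5888 -0.2965  0.1314] left deg 0.0
```

{"op": "apply_moves", "data": {
  "moves": [0,0,0.0003,0.005,0,0.02,0,0,0,0.0003,0.006,0,0.02,0,0,0,0.0003,0.007,0,0.02,0,0,0,0.0003,0.007,0,0.015,0,0,-0.0005,0.0002,0.006,0,0.01,0,0,-0.0005,0,0.004,0,0,0,0,-0.0005,0,0.002,0,0,0,0,0,0,0,0,0,0]
}}

```text
clock: 20.03
position: [0.5877, -0.2961, 0.1378]
ee_rot: [0.266, 0.241, 0.931, -0.069]
contact_force: [-0.9, -0.4, 0.4]
width: -0.0003
```

Run:
```python
from lev import *
where(); p,r=tg2(43,32,off=.002); print(p); rows(p,r,n=8,hold=1,jaw=0)
```

```text
t20.03 lx 0.0378 ly -0.0001 z-ZU 0.0651 tilt 31.89 F [-0.9 -0.4  0.4] M [ 0.17  0.19 -0.  ] q [-0.6   0.25  1.95  0.13  0.38 -1.77]
[ 0.59066625 -0.29753012  0.12794899]
[ 0,0.0003,0,0.0014,0,0,0, 0,0.0004,0,0.0015,0,0,0, 0,0.0003,0,0.0014,0,0,0, 0,0.0004,0,0.0015,0,0,0, 0,0.0003,0.0001,0.0014,0,-0.001,0, 0,0.0004,0,0.0015,0,0,0, 0,0.0003,0.0001,0.0014,-0.001,-0.001,0.001, 0,0,0,0,0,0,0 ] end [ 0.5907 -0.2975  0.128 ] left deg 0.0
```

{"op": "apply_moves", "data": {
  "moves": [0,0.0002,0,0.001,0,0,0,0,0.0003,0,0.0014,0,0,0,0,0.0003,0,0.0014,0,0,0,0,0.0003,0,0.0014,0,0,0,0,0.0003,0,0.0014,0,0,0,0,0.0003,0,0.0014,0,0,0,0,0.0002,0,0.001,0,0,0,0,0,0,0.0006,0,0,0]
}}

```text
clock: 20.7
position: [0.5898, -0.2971, 0.1276]
ee_rot: [0.265, 0.241, 0.931, -0.069]
contact_force: [1.0, 0.4, 0.5]
width: -0.0001
```

Run:
```python
from lev import *
where(); p,r=tg2(40,29.5); print(p); rows(p,r,n=8,jaw=0)
```

```text
t20.70 lx 0.0401 ly -0.0000 z-ZU 0.0549 tilt 31.84 F [1.  0.4 0.5] M [0.15 0.21 0.03] q [-0.6   0.27  1.96  0.14  0.36 -1.78]
[ 0.592512   -0.29855576  0.12543625]
[ 0,-0.0002,0,0.0004,0,0.005,0, 0,-0.0002,0,0.0004,0,0.005,0, 0,-0.0002,0,0.0004,0,0.005,0, 0,-0.0002,0,0.0005,0,0.005,0, 0,-0.0002,0,0.0004,0,0.005,0, 0,-0.0002,0,0.0004,0,0.005,0, 0,-0.0002,0,0.0005,0,0.005,0, 0,-0.0001,0,0.0004,-0.001,0.006,0 ] end [ 0.5925 -0.2986  0.1255] left deg 0.0
```

Run:
```python
from lev import *
p,r=tg2(36,27); print(p); rows(p,r,n=8,jaw=0)
```

```text
[ 0.59373481 -0.29923525  0.12411785]
[ 0,-0.0002,0,0.0007,0,0.011,0, 0,-0.0003,0,0.0007,0,0.01,0, 0,-0.0003,0,0.0006,0,0.011,0, 0,-0.0003,0,0.0007,0,0.01,0, 0,-0.0002,0,0.0006,0,0.011,0, 0,-0.0003,0,0.0007,0,0.01,0, 0,-0.0003,0,0.0006,0,0.011,0, 0,-0.0002,0,0.0007,-0.001,0.01,0 ] end [ 0.5937 -0.2993  0.1241] left deg 0.0
```

{"op": "apply_moves", "data": {
  "moves": [0,-0.0003,0,0.0008,0,0.01,0,0,-0.0003,0,0.0008,0,0.01,0,0,-0.0003,0,0.0008,0,0.01,0,0,-0.0003,0,0.0008,0,0.01,0,0,-0.0003,0,0.0008,0,0.01,0,0,-0.0003,0,0.0008,0,0.01,0,0,-0.0003,0,0.0008,0,0.01,0,0,-0.0003,0,0.0008,0,0.01,0]
}}

```text
clock: 21.37
position: [0.594, -0.2994, 0.1232]
ee_rot: [0.224, 0.244, 0.942, -0.058]
contact_force: [-1.5, 1.1, 1.3]
width: 0.0003
```

Run:
```python
from lev import *
where(); p,r=tg2(28,20); print(p); rows(p,r,n=8,jaw=0)
```

```text
t21.37 lx 0.0448 ly 0.0000 z-ZU 0.0505 tilt 26.73 F [-1.5  1.1  1.3] M [ 0.15  0.34 -0.04] q [-0.59  0.3   1.88  0.08  0.5  -1.72]
[ 0.59577414 -0.30036846  0.12154865]
[ 0,-0.0001,0,0.0003,0,0.015,0, 0,-0.0002,0,0.0003,0,0.015,0, 0,-0.0001,0,0.0003,0,0.015,0, 0,-0.0002,0,0.0003,0,0.015,0, 0,-0.0002,0,0.0003,0,0.014,0, 0,-0.0001,0,0.0003,0,0.015,0, 0,-0.0002,0,0.0003,0,0.014,0, 0,-0.0001,0,0.0002,-0.001,0.015,0 ] end [ 0.5957 -0.3003  0.1216] left deg 0.0
```

{"op": "apply_moves", "data": {
  "moves": [0,-0.0002,0,0.0007,0,0.014,0,0,-0.0002,0,0.0007,0,0.014,0,0,-0.0002,0,0.0007,0,0.014,0,0,-0.0002,0,0.0007,0,0.014,0,0,-0.0002,0,0.0007,0,0.014,0,0,-0.0002,0,0.0007,0,0.014,0,0,-0.0002,0,0.0007,0,0.014,0,0,-0.0002,0,0.0007,0,0.014,0]
}}

```text
clock: 22.03
position: [0.5972, -0.3012, 0.1185]
ee_rot: [0.165, 0.247, 0.954, -0.043]
contact_force: [-2.7, 1.5, 2.0]
width: 0.0001
```

```bash
python3 look.py 7
python3 - <<'E'
from lev import *
where(); p,r=tg2(22,15); print(p); rows(p,r,n=8,jaw=0)
E
```

```text
t22.03 p [ 0.5972 -0.3012  0.1185] phi 150.97 z [ 0.293 -0.164 -0.942] F [-2.7  1.5  2. ] M [ 0.09  0.32 -0.02] w 0.0001 q [-0.58  0.34  1.77  0.04  0.69 -1.67]
t22.13 p [ 0.5978 -0.3015  0.1185] phi 150.97 z [ 0.294 -0.164 -0.942] F [-1.5  1.2  2.8] M [0.14 0.19 0.05] w 0.0002 q [-0.58  0.34  1.77  0.04  0.69 -1.68]
t22.13 lx 0.0492 ly -0.0000 z-ZU 0.0458 tilt 19.67 F [-1.5  1.2  2.8] M [0.14 0.19 0.05] q [-0.58  0.34  1.77  0.04  0.69 -1.68]
[ 0.59708536 -0.30109708  0.11937117]
[ 0,0.0001,0,-0.0001,0,0.01,0, 0,0.0001,0,-0.0001,0,0.01,0, 0,0.0001,0,-0.0001,0,0.01,0, 0,0,0,-0.0001,0,0.01,0, 0,0.0001,0,-0.0002,0,0.01,0, 0,0,0,-0.0001,0,0.011,0, 0,0.0001,0,-0.0002,0,0.01,0, 0,0.0001,0,-0.0001,-0.001,0.011,0 ] end [ 0.597  -0.3011  0.1193] left deg 0.0
```

View pics/look7.png

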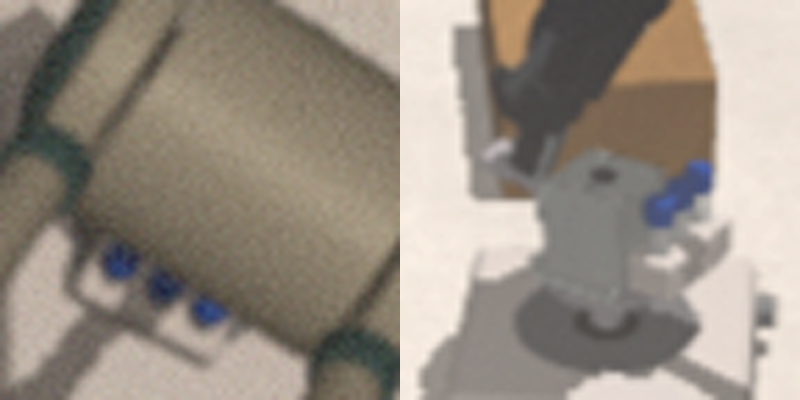

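The side view shows the lever well down, with its pad at (495,150) in the crop. Continuing along the arc.

{"op": "apply_moves", "data": {
  "moves": [0,0.0001,0,0.0007,0,0.013,0,0,0.0001,0,0.0007,0,0.013,0,0,0.0001,0,0.0007,0,0.013,0,0,0,0,0.0007,0,0.013,0,0,0,0,0.0007,0,0.013,0,0,0,0,0.0007,0,0.013,0,0,0,0,0.0007,0,0.013,0,0,0,0,0.0007,0,0.013,0]
}}

```text
clock: 22.8
position: [0.5996, -0.3026, 0.1137]
ee_rot: [0.112, 0.249, 0.962, -0.03]
contact_force: [-1.7, 1.3, 3.0]
width: -0.0003
```

Run:
```python
from lev import *
where(); 
for a,b in((14,9),(8,4),(0,0)): p,r=tg2(a,b); print(p-[0,0,ZU]); 
rows(tg2(8,4)[0],tg2(8,4)[1],n=8,jaw=0)
```

```text
t22.80 lx 0.0513 ly -0.0001 z-ZU 0.0410 tilt 13.27 F [-1.7  1.3  3. ] M [0.17 0.27 0.01] q [-0.58  0.39  1.67  0.02  0.85 -1.65]
[ 0.59850533 -0.30188613  0.04341545]
[ 0.59927339 -0.30231292  0.04093537]
[ 0.59990416 -0.30266342  0.037     ]
[ 0,0,0,0,0,0.02,0, 0,0.0001,0,0,0,0.02,0, 0,0,0,0,0,0.02,0, 0,0.0001,0,0,0,0.02,0, 0,0,0,0,0,0.02,0, 0,0.0001,0,0,0,0.021,0, 0,0,0,0,-0.001,0.02,0, 0,0.0001,0.0001,0,0,0.021,0 ] end [ 0.5993 -0.3023  0.1136] left deg 0.0
```

{"op": "apply_moves", "data": {
  "moves": [0,0,0,0.0003,0,0.028,0,0,0,0,0.0003,0,0.028,0,0,0,0,0.0003,0,0.028,0,0,0,0,0.0003,0,0.028,0,0,0,0,0.0004,0,0.028,0,0,0,0,0.0004,0,0.028,0,0,0,0,0.0004,0,0.028,0,0,0,0,0.0005,0,0.026,0]
}}

```text
clock: 23.47
position: [0.6001, -0.3029, 0.1113]
ee_rot: [-0.003, 0.251, 0.968, 0.0]
contact_force: [-0.6, 0.5, 2.3]
width: 0.0004
```

Run:
```python
from lev import *
where()
```

```text
t23.47 lx 0.0519 ly -0.0001 z-ZU 0.0386 tilt -0.32 F [-0.6  0.5  2.3] M [0.14 0.13 0.  ] q [-0.57  0.5   1.45 -0.    1.19 -1.63]
```

{"op": "apply_moves", "data": {
  "moves": [0,0,0,0.0005,0,0,0,0,0,0,0.0006,0,0,0,0,0,0,0.0006,0,0,0,0,0,0,0.0007,0,0,0,0,0,0,0.0007,0,0,0,0,0,0,0.0007,0,0,0,0,0,0,0.0008,0,0,0,0,0,0,0.0008,0,0,0]
}}

```text
clock: 24.13
position: [0.6013, -0.3035, 0.1084]
ee_rot: [-0.001, 0.251, 0.968, -0.001]
contact_force: [-0.5, -0.4, 6.4]
width: -0.0001
```

Run:
```python
from lev import *
where()
```

```text
t24.13 lx 0.0532 ly -0.0001 z-ZU 0.0357 tilt -0.06 F [-0.5 -0.4  6.4] M [0.16 0.22 0.07] q [-0.57  0.5   1.46 -0.    1.18 -1.63]
```

{"op": "apply_moves", "data": {
  "moves": [0,0,0,0.0008,0,0,0,0,0,0,0.0009,0,0,0,0,0,0,0.001,0,0,0,0,0,0,0.001,0,0,0,0,0,0,0.0011,0,0,0,0,0,0,0.0011,0,0,0,0,0,0,0.0011,0,0,0,0,0,0,0.0011,0,0,0]
}}

```text
clock: 24.8
position: [0.6012, -0.3035, 0.1084]
ee_rot: [0.005, 0.251, 0.968, -0.003]
contact_force: [-1.4, 0.4, 7.2]
width: 0.0001
```

```bash
python3 look.py 8;  python3 - <<'E'
from lev import *
where()
E
```

```text
t24.80 p [ 0.6012 -0.3035  0.1084] phi 150.91 z [ 0.009 -0.008 -1.   ] F [-1.4  0.4  7.2] M [ 0.13  0.29 -0.01] w 0.0001 q [-0.57  0.5   1.47 -0.    1.16 -1.63]
t24.90 p [ 0.6012 -0.3035  0.1084] phi 150.91 z [ 0.009 -0.008 -1.   ] F [-1.5  0.6  6.2] M [0.17 0.28 0.03] w -0.0001 q [-0.57  0.5   1.47 -0.    1.16 -1.63]
t24.90 lx 0.0532 ly -0.0001 z-ZU 0.0357 tilt 0.67 F [-1.5  0.6  6.2] M [0.17 0.28 0.03] q [-0.57  0.5   1.47 -0.    1.16 -1.63]
```

View pics/look8.png

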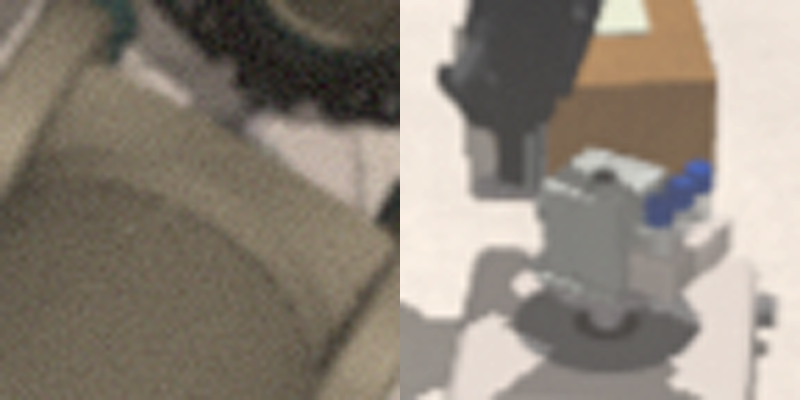

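The lever looks level and the tip is no longer advancing. To be sure the force acts at 35 mm from the hinge and not near it, I'll tip the tool slightly so the outer edge presses.

{"op": "apply_moves", "data": {
  "moves": [0,0,0,0,0,0.015,0,0,0,0,0,0,0.018,0,0,0,0,0,0,0.018,0,0,0,0,0.0003,0,0.018,0,0,0,0,0.0006,0,0.012,0,0,0,0,0.0008,0,0.005,0,0,0,0,0.001,0,0.003,0,0,0,0,0.001,0,0.003,0]
}}

```text
clock: 25.57
position: [0.6015, -0.3037, 0.1085]
ee_rot: [-0.039, 0.251, 0.967, 0.009]
contact_force: [-2.2, 0.4, 8.4]
width: 0.0002
```

Run:
```python
from lev import *
where()
```

```text
t25.57 lx 0.0535 ly -0.0001 z-ZU 0.0358 tilt -4.54 F [-2.2  0.4  8.4] M [0.16 0.33 0.04] q [-0.57  0.54  1.38 -0.01  1.29 -1.63]
```

{"op": "apply_moves", "data": {
  "moves": [0,0,0,-0.002,0,0,0,0,0,0,-0.006,0,0,0,0,0,0,-0.014,0,0,0,0,0,0,-0.024,0,0,0,0,0,0,-0.03,0,0,0,0,0,0,-0.03,0,0,0,0,0.015,0,-0.025,0,-0.02,0,0,0.03,0,-0.01,0,-0.03,0]
}}

```text
clock: 26.23
position: [0.5738, -0.2885, 0.2476]
ee_rot: [-0.021, 0.251, 0.968, 0.004]
contact_force: [0.2, -0.3, 1.5]
width: 0.0002
```

{"op": "apply_moves", "data": {
  "moves": [0,0.035,0.01,0,0,-0.02,0,0,0.035,0.02,0,0,0,0,0,0.03,0.03,0,0,0,0,0,0.02,0.035,0,0,0,0,0,0.01,0.035,0,0,0,0,0,0,0.025,0,0,0,0,0,0,0.01,0,0,0,0,0,0,0,0,0,0,0]
}}

```text
clock: 26.9
position: [0.5327, -0.0737, 0.2547]
ee_rot: [-0.008, 0.254, 0.967, 0.0]
contact_force: [0.8, -0.8, 0.5]
width: -0.0001
```

```bash
python3 look.py 9; python3 chk.py 9 .5555 -.2765 .071 -29
```

```text
t26.90 p [ 0.5327 -0.0737  0.2547] phi 150.57 z [-0.015  0.004 -1.   ] F [ 0.8 -0.8  0.5] M [-0.02 -0.01  0.05] w -0.0001 q [-0.27  0.22  1.53  0.    1.41 -1.32]
t27.00 p [ 0.5322 -0.0759  0.2545] phi 150.46 z [-0.016  0.003 -1.   ] F [ 0.3 -0.8 -0.1] M [ 0.03  0.02 -0.01] w 0.0001 q [-0.27  0.22  1.53 -0.    1.41 -1.33]
side 9 n 74 slopes deg x,y [ 2.47 -1.13] z at centre 0.12710642478768272 rms 0.0012869472843371065
  pin depth z 0.003352896530514432 4
side 0 n 197 slopes deg x,y [-1.59  1.6 ] z at centre 0.05375183121522388 rms 0.0012488055670260203
  pin depth z 0.00020829081533717958 9
```

View pics/look9.png

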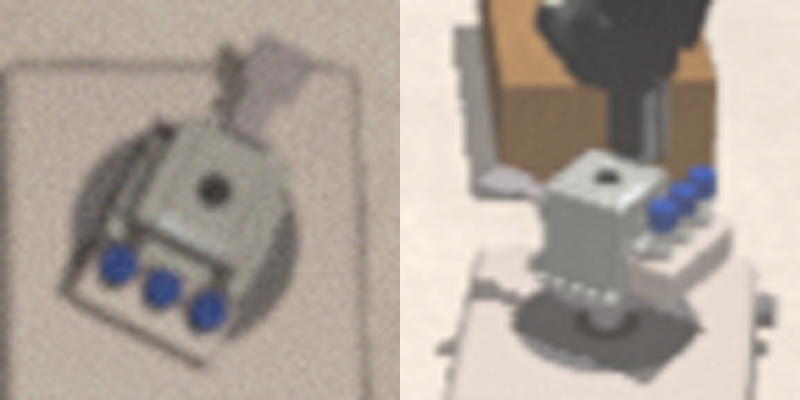

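View pics/chk9.png

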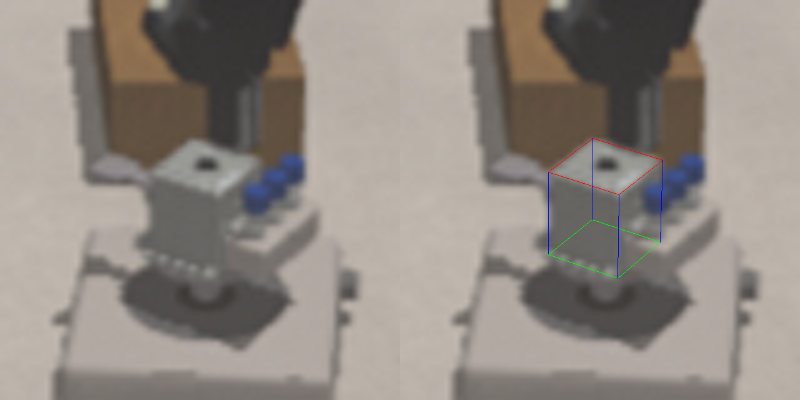

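Now both views are clear. In the top view the pin at (214,190) is centred in the block top and the lever is extended. In the side view the block is upright and the lever level at (510,185). I'll check this in numbers from both cameras.

```bash
cat > fin.py <<'E'
from h import *
import sys
tg=sys.argv[1]
yaw=np.radians(-29.06); bx=np.array([np.cos(yaw),np.sin(yaw)]);by=np.array([-np.sin(yaw),np.cos(yaw)])
for t,c,zo,base in(('top'+tg,(.5540,-.2787),.0008,.0727),('side'+tg,(.5553,-.2763),.002,.0727),('top0',(.4703,.2545),.0008,0),('side0',(.4705,.2588),.002,0)):
    d=dict(np.load(t+'.npz'));W=world(d);D=W[...,:2]-np.array(c);lx=D@bx;ly=D@by
    z=W[...,2]+zo-base; v=d['range_z']>0
    ok=v&(abs(lx)<.02)&(abs(ly)<.02)&(np.hypot(lx,ly)>.006)&(abs(z-.056)<.007)
    A=np.c_[lx[ok],ly[ok],np.ones(ok.sum())]; k=np.linalg.lstsq(A,z[ok],rcond=None)[0]
    r=z[ok]-A@k; cov=np.linalg.inv(A.T@A)*r.var()
    P=v&(np.hypot(lx,ly)<.0035)&(abs(z-.058)<.012)
    print(t,'n',ok.sum(),'slope deg',np.round(np.degrees(k[:2]),2),'+-',np.round(np.degrees(np.sqrt(np.diag(cov)[:2])),2),'ztop',round(k[2],4),'pin rel',round(np.median(z[P])-k[2],4),P.sum())
    ok=v&(lx>.042)&(lx<.085)&(abs(ly)<.014)&(z>.02)&(z<.09)
    if ok.sum()>5:
        A=np.c_[lx[ok],np.ones(ok.sum())];k=np.linalg.lstsq(A,z[ok],rcond=None)[0]
        print('   lever n',ok.sum(),'slope deg',np.degrees(np.arctan(k[0])),'z@.065',k[0]*.065+k[1],'lx max',lx[ok].max())
    for nm,lo,hi in(('flange',.0285,.033),):
        R=np.hypot(lx,ly);
E
python3 fin.py 9; python3 fin.py 5
```

```text
top9 n 288 slope deg [0.43 0.43] +- [0.52 0.51] ztop 0.0562 pin rel 0.0026 9
   lever n 130 slope deg 2.4279247052525497 z@.065 0.037021175223958314 lx max 0.07637752781621568
side9 n 88 slope deg [ 2.23 -1.29] +- [0.78 0.77] ztop 0.0562 pin rel 0.004 3
   lever n 50 slope deg 1.4946221035438667 z@.065 0.03636027560947124 lx max 0.07647113158822327
top0 n 263 slope deg [0.75 0.08] +- [0.62 0.61] ztop 0.0556 pin rel -0.0002 7
   lever n 90 slope deg 40.560740526981185 z@.065 0.07048723702752968 lx max 0.06346936566373619
side0 n 228 slope deg [-1.5   1.58] +- [0.44 0.45] ztop 0.0557 pin rel 0.0001 5
   lever n 119 slope deg 40.752290153395265 z@.065 0.06931428245234936 lx max 0.06559071414543005
top5 n 33 slope deg [12.02  0.41] +- [14.57  1.78] ztop 0.0528 pin rel nan 0
   lever n 117 slope deg 39.58093669426301 z@.065 0.0697172435693342 lx max 0.06425240072740807
side5 n 85 slope deg [0.53 0.2 ] +- [0.9  0.94] ztop 0.0563 pin rel 0.0033 4
   lever n 57 slope deg 42.60097161083388 z@.065 0.0700696387542755 lx max 0.06485948562570046
top0 n 263 slope deg [0.75 0.08] +- [0.62 0.61] ztop 0.0556 pin rel -0.0002 7
   lever n 90 slope deg 40.560740526981185 z@.065 0.07048723702752968 lx max 0.06346936566373619
side0 n 228 slope deg [-1.5   1.58] +- [0.44 0.45] ztop 0.0557 pin rel 0.0001 5
   lever n 119 slope deg 40.752290153395265 z@.065 0.06931428245234936 lx max 0.06559071414543005
  return _methods._mean(a, axis=axis, dtype=dtype,
  ret = ret.dtype.type(ret / rcount)
```

Run:
```python
from h import *
a=dict(np.load('top0.npz'))['image'].astype(int); b=dict(np.load('top9.npz'))['image'].astype(int)
for n,(u,v) in dict(jar=(271,279),rack=(230,155),box=(515,218)).items():
    A=a[v-30:v+30,u-45:u+45];B=b[v-30:v+30,u-45:u+45]; print(n,abs(A-B).mean(), (abs(A-B).max(2)>60).sum())
print(workorder.sign_off())
```

```text
jar 29.800802469135803 545
rack 26.38864197530864 854
box 4.508641975308642 0
the job is handed in; nothing more can be done
None
```

View pics/top9.png

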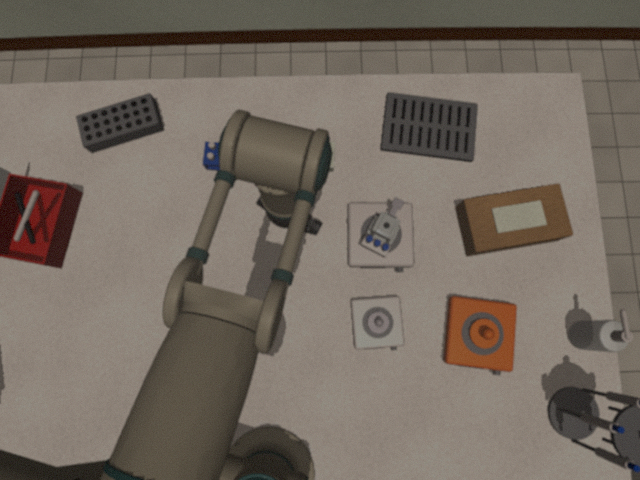

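The cradle is on the larger white mixer and its latch lever is down. The gripper was clear of everything, and the job was handed in at about 27 s of the 64 s allowed.

**What I did:** I gripped the block by its smooth sides and carried it over the ball. Coming down at about 8 mm/s or less, I pressed until it snapped home, with the push on the drive peaking at about 14 N in the readings. I released it, checked that it was seated, pushed the lever down along its arc with the closed fingertips, and backed off.

**Last checks:**
- **Seating:** The top face is 56 mm above the flange height I measured before fitting, so the block is flush.
- **Upright:** The top camera puts the block within 0.5° of level. The side camera read 2.2°, but it was off by about 1.5° on the cradle while it stood on the bench.
- **Pin:** It stands about 2.6 to 4 mm up in the two cameras, against 0 before. These readings come from only a few pixels.
- **Lever:** The pad's upper face is 36.4 to 37 mm above the underside, against the expected 37 mm. The fitted slope was still 1.5 to 2.4°, which is about the noise. The lever did not move further under 8 N, so I took it as fully down.

**What did not fully check out:**
- **Jar and rack:** The automatic before/after picture check flagged the jar and the tube rack. The last top picture shows the arm in front of the jar and most of the rack, so it neither confirms nor rules out a shift. I only viewed that picture after handing in. The arm never went near either of them low down, and the carton is unchanged.
- **Snap speed:** When the catches let go, the block dropped the last 7 mm faster than 8 mm/s. I read the force only at the end of each move, so a short peak at that moment could have been missed.

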